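# Weigh out a portion of frozen dumplings

## Robot

A 6-joint arm with a two-finger parallel gripper is mounted at the origin on the work surface. World frame = base frame: x ahead of the robot, y to its left, z up, the work surface at z = 0. Lengths are in mm, angles in rad, forces in N, time in s.
With the tool pointing down it reaches from about 350 to 875 mm from the base axis. Payload 4.2 kg.
Tool frame: the origin (TCP) lies midway between the tips of the shut fingers; the grasp point (between the pads) lies 19 mm behind it; z points along the fingers, y is the direction in which the jaws open and shut (so a half turn about z gives the same grasp; the last joint's range is limited). The gripper opens to 85 mm and grips with 20 to 120 N. Pads are 22 mm wide; open, the fingers measure 114 mm over their backs; the gripper's body (76 mm by 85 mm) begins 54 mm behind the grasp point. The pads swing forward as they close: fully open they stand 13 mm farther back than shut.
Start: joints at [-0.87, 0.385, 0.008, 0, -1.194, -0.259], TCP at [267.241, -564.961, 193.112] pointing down, gripper open.
Joint ranges: [-3.14, 3.14], [-1.21, 2.06], [-1.07, 1.41], [-3.16, 2.05], [-2.99, -0.16], [-3.1, 3.1]. Speed limits (rad/s): [2.79, 2.79, 3.14, 3.14, 3.14, 3.14].

## Interface

Orientations are given as a unit quaternion [x, y, z, w].
In Python, from bench import read_state, get_image, job_done, search_frame, regions_of gives the robot as it stands.
- The arm moves only by the tool servo_tool, never from a script. Its arguments are lists of equal length, an entry for each row: "turn": the turn, a rotation vector about the world's x, y, z in rad, a list of three; "dp": the shift along the world's x, y, z in m, a list of three; "fingers": the finger opening in m, from 0 to 0.0854. In form: {"turn": [[rx, ry, rz], ...], "dp": [[tx, ty, tz], ...], "fingers": [fingers, ...]}. A call has exactly 5 rows; each row shifts and turns the pose as measured when the row begins; what a row does not reach is not made up. A row lasts 1/8 s, in which the tool goes at most 62.5 mm and 10.7 degrees, less where a joint would pass 70% of its speed; a pose out of reach is approached as far as the arm can. A call is refused whole if a number of a shift passes 0.0625 or a number of a turn 0.188, either way. A call with a gripper value outside its range is refused whole. The fingers move at their own pace and stop on an object; the grip force is fixed at half the most. Time passes only in rows, so rows that do not move let the fingers close, or fill a call up. It gives the time, the measured TCP pose, the force and the opening at its end, in the units of the state.
- read_state(): the state, without advancing time (a new reading comes with each control period).
- get_image(name): name is "scene" or "top"; returns a dict with "img" (420x560x3 uint8, red, green, blue), "vfov" (degrees; the focal length in pixels is half the picture's height over the tangent of half this angle, whatever the lens; pixels are square), "cx", "cy" (the principal point, pixels), "world_from_camera" (4x4, takes a point from camera to world coordinates). Camera axes: x right, y down, z forward; pixel columns grow to the right and rows downward; lengths in mm; the calibration is good to about 2 mm. A picture is of the moment at which its call begins. There is no depth.
- job_done(): hands the job in, once; it reports no verdict.
Trained networks look in the newest picture that a camera, given by its name, has taken for a name from the list of things; names that differ only in an ending like _2 or _b are one class to them, and where a whole thing is asked for, a point or a joint stands for the part that bears it (a point fixed in the world has none). Each returns a list of dicts, best first, with "score" (0 to 1); they miss things now and then, are a little off and sometimes report something else, mostly with a low value. They report only what shows in the picture. A call takes as long as a camera call. They do not tell look-alikes from the thing itself.
- search_frame(query, camera): "box" ([left, top, width, height] in pixels, round what is visible of it).
- regions_of(query, camera): "region" (420x560 bool, what is visible of it) and "box" ([left, top, width, height] in pixels, round what is visible of it).
The state is a dict: "clock": time; "joints": joint angles; "joint_vel": joint speeds; "joint_efforts": joint torques, N m; "position": TCP position; "ee_rot": TCP orientation; "contact_force": force on the tool from outside, world axes, zero at the start; "wrist_torque": the same for the moment, N m; "gripper_width": finger opening in mm.
Only numpy, scipy, OpenCV 4.12 (cv2) and the standard library are available. Lean on these libraries where they do the work, as an engineer would, in place of code of your own. Each camera call takes 0.05 s, during which the arm holds its last target. There are 200 camera calls.

## Task

Zero the kitchen scale by pressing its recessed button fully down with the wooden stick, and stand the stick back in its block. Then take the scoop by its handle, hold it up off the table under the chute's lip, push the paddle in with the scoop's rim so that the flap opens, and catch all three dumplings in it, letting none fall beside it. Finally set the scoop with its dumplings upright in the middle of the scale's weighing plate and let go; leave everything else where it is.

Things in the scene. Friction and masses are not known exactly. Their poses are not given: they have to be found in the camera images.
- dispenser: Steel dumpling dispenser fixed on the table: open straight chute, 58 mm wide inside, 46 mm side walls, tilted 30 degrees, on posts that begin 60 mm behind its lower edge (the lip); a white box on its upper end, top 333 mm. Origin on the table straight below the lip; z up; its -x points downhill, the way dumplings leave, +x back under the chute, y across.
- lip (a point): Middle of the chute's lower edge, 150 mm above the table (sheet 4 mm thick). A 40 mm flap closes the chute 12 mm above it and swings outwards and up, reaching 40 mm beyond the lip, never lower than it. With the flap open the dumplings slide off within about a second and fly up to 75 mm beyond the lip while falling.
- paddle (a joint): Travel of the black push paddle under the lip, m: 0 out (flap shut) to 0.025 fully in (flap open 1.3 rad; linked in proportion). It slides level along the dispenser's +x and springs back out by itself; 2 N to start it, 5 N to hold it fully in.
- paddle_face (a point): Middle of the paddle's front face (60 mm wide, spanning 55 to 130 mm above the table), 95 mm above the table; at rest the face is 5 mm downhill (-x of the dispenser) of the lip. The face looks along the dispenser's -x.
- scoop: Loose aluminium scoop dish, 0.14 to 0.24 kg: round, open-topped, 116 mm across the rim, 92 mm across the foot, 60 mm high, wall 4 mm, floor 5 mm, with one straight level bar handle along its own -x. Origin at the centre of its underside, z up.
- scoop_grip (a point): Point on the scoop's handle 102 mm from the dish's axis and 45 mm above its underside. The handle is 16 mm wide (scoop's y), 22 mm tall (34 to 56 mm above the underside) and ends 144 mm from the axis. Axes as the scoop's.
- dumpling_a: Hard-frozen crescent dumpling 48 x 30 x 20 mm, 20 to 42 g, lying flat across the chute (first from the flap at the start). Origin in the middle of its thickness, 10 mm above its flat side.
- dumpling_b: Hard-frozen crescent dumpling 48 x 30 x 20 mm, 20 to 42 g, lying flat across the chute (second from the flap at the start). Origin in the middle of its thickness, 10 mm above its flat side.
- dumpling_c: Hard-frozen crescent dumpling 48 x 30 x 20 mm, 20 to 42 g, lying flat across the chute (third from the flap at the start). Origin in the middle of its thickness, 10 mm above its flat side.
- scale: White kitchen scale fixed on the table, 200 mm (x) by 140 mm (y), 35 mm high, with a square steel weighing plate 136 x 136 mm on its far part, plate top 43 mm above the table. Origin under the middle of the scale, z up. The front 60 mm strip (towards -x) carries the dark display and the round hole of the zero button.
- pan (a point): Centre of the weighing plate's top, 43 mm above the table, 30 mm along the scale's +x from its origin.
- zero (a joint): Travel of the scale's zero button, m: 0 out to 0.005 fully down; spring return, 4 N fully down.
- zero_top (a point): Centre of the zero button's top. The button is 15 mm across and sits in a round hole 19 mm across, its top 4 mm below the strip's surface (31 mm above the table when out), so fingers cannot reach it. It moves straight down.
- stand: Wooden block 60 x 60 x 60 mm fixed on the table, with one upright round hole 15 mm across and 45 mm deep in the middle of its top. Origin under its centre.
- stand_floor (a point): Centre of the bottom of the stand's hole, 15 mm above the table (hole mouth at 60 mm).
- probe: Loose round wooden stick, 160 mm long, 50 g, standing upright in the stand, tip on the hole's bottom. Origin at the centre of its lower tip; z along it towards the handle. Tip 8 mm across, shaft 12 mm (up to 85 mm), handle 19 mm across (95 to 155 mm from the tip).
- probe_grip (a point): Point on the stick's axis in the middle of its handle, 125 mm above the tip.
- flour_jar: Bystander: glass jar 84 mm across, 130 mm high. Origin under its centre.
- cutter: Bystander: steel ring cutter 80 mm across, 35 mm high. Origin under its centre.
- brush: Bystander: pastry brush lying near the robot.
- mug: Bystander: white mug 80 mm across, 90 mm high. Origin under its centre.
Not all that is in view belongs to the job. What is shaped like the probe but purple is not meant.

How it is judged (in metres and radians):
On the way, in this order (a step that is already met when the one before it is completed fails the run):
1. the zero button is pressed down with the stick (value of joint zero above 0.0038 m and contact force between probe and scale above 0.5 N), for 0.1 s.
2. the stick stands back in its block, let go (horizontal distance between probe and stand_floor below 0.008 m and z of probe in the frame of stand_floor below 0.006 m and angle between probe's own z axis and vertical below 0.15 rad and contact force between the fingers and probe below 0.1 N), for 0.2 s.
3. all three dumplings lie in the scoop while the fingers hold it off the table (horizontal distance between each of dumpling_a, dumpling_b, dumpling_c and scoop below 0.056 m and z of dumpling_a in the frame of scoop between 0.005 and 0.062 m and z of dumpling_b in the frame of scoop between 0.005 and 0.062 m and z of dumpling_c in the frame of scoop between 0.005 and 0.062 m and contact force between the fingers and scoop above 0.5 N and height (world z) of scoop above 0.02 m), for 0.2 s.
At the end, for the whole second after the job is handed in: The scoop stands upright and still on the weighing plate, its axis within 30 mm of the plate's centre, with all three dumplings inside it; the stick stands in its block; paddle and zero button are back out (horizontal distance between each of dumpling_a, dumpling_b, dumpling_c and scoop below 0.056 m and z of dumpling_a in the frame of scoop between 0.005 and 0.062 m and z of dumpling_b in the frame of scoop between 0.005 and 0.062 m and z of dumpling_c in the frame of scoop between 0.005 and 0.062 m and horizontal distance between scoop and pan below 0.03 m and z of scoop in the frame of pan between -0.003 and 0.004 m and angle between scoop's own z axis and vertical below 0.08 rad and linear speed of scoop below 0.02 m/s and horizontal distance between probe and stand_floor below 0.008 m and z of probe in the frame of stand_floor below 0.006 m and angle between probe's own z axis and vertical below 0.15 rad and value of joint paddle below 0.004 m and value of joint zero below 0.0015 m); the robot touches nothing.
It fails at once if a dumpling falls on the table beside the scoop ((height (world z) of dumpling_a below 0.025 m and horizontal distance between dumpling_a and scoop above 0.07 m) or (height (world z) of dumpling_b below 0.025 m and horizontal distance between dumpling_b and scoop above 0.07 m) or (height (world z) of dumpling_c below 0.025 m and horizontal distance between dumpling_c and scoop above 0.07 m)).
It fails at once if a bystander is pushed more than 30 mm (distance of any of flour_jar, cutter, brush, mug from where it was at the start of the episode above 0.03 m).
It also fails if it takes over 64 s, if anything falls off the work surface, if the arm or the gripper's body presses on something with over 40 N, if the wrist force passes 120 N, or if a joint passes its speed limit or range.

## Working session

There is one attempt and no reset: what is moved stays moved. The work goes in short steps, Python scripts to look and compute and a tool call to move; the robot and the scene stay as the last step left them, time stands still between calls to the robot, and variables do not carry over. Pictures are saved under pics/ and viewed, about 8 in all and at most 12, crops included, and the job is handed in when it is done.

Besides the shell and the picture viewer there is one more tool, called after ">>>" in YAML: its name, and indented under it one key for each argument. servo_tool: Moves the arm, as the interface text tells. Its arguments: {"type":"object","properties":{"turn":{"type":"array","items":{"type":"array","items":{"type":"number"}}},"dp":{"type":"array","items":{"type":"array","items":{"type":"number"}}},"fingers":{"type":"array","items":{"type":"number"}}},"required":["turn","dp","fingers"]}

```bash
ls; mkdir -p pics; python3 - <<'E'
from bench import *
import cv2,numpy as np
s=read_state();print(s)
for n in("scene","top"):
    d=get_image(n);cv2.imwrite(f"pics/{n}0.png",d["img"][:,:,::-1]);print(n,d["vfov"],d["cx"],d["cy"],np.round(d["world_from_camera"],4).tolist())
E
```

```text
pics
{'clock': 0.0, 'joints': array([-8.70388976e-01,  3.85584608e-01,  6.58925018e-03, -5.26089920e-04,
       -1.19399656e+00, -2.58587903e-01]), 'joint_vel': array([-0.00078435, -0.0013656 ,  0.00164337, -0.00039721, -0.00206449,
        0.00031383]), 'joint_efforts': array([ 2.79264332e-04, -3.92281151e+01,  1.88398004e+01,  4.18615758e+00,
       -4.65505233e-03,  2.92703408e-07]), 'position': array([ 266.95690479, -564.35844347,  191.98641908]), 'ee_rot': array([-2.19022494e-01,  9.75719162e-01,  1.08678426e-03, -2.89536861e-04]), 'contact_force': array([ 0.25979753, -0.43341157,  0.58489081]), 'wrist_torque': array([-0.01763543,  0.00122414, -0.03715012]), 'gripper_width': 85.3414718849629}
scene 55.5337002248388 283.22852351118775 208.13826586127573 [[0.5675, 0.4417, -0.6949, 1257.4894], [0.8234, -0.2984, 0.4827, -591.9349], [0.0058, -0.8461, -0.533, 715.2468], [0.0, 0.0, 0.0, 1.0]]
top 51.76245356221058 283.0365464938727 207.75869196482014 [[0.0107, -0.9789, 0.2041, 235.9473], [-0.9999, -0.0109, 0.0002, -57.4313], [0.002, -0.204, -0.979, 1371.497], [0.0, 0.0, 0.0, 1.0]]
```

View pics/scene0.png

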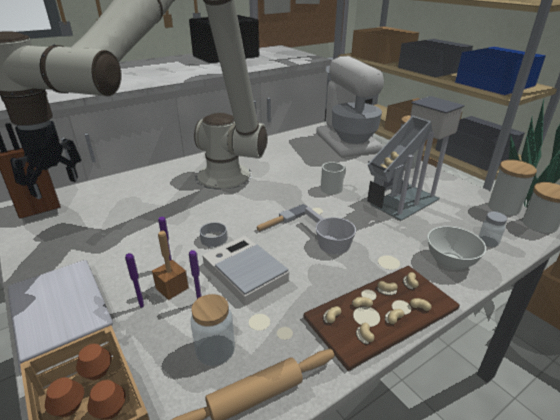

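View pics/top0.png

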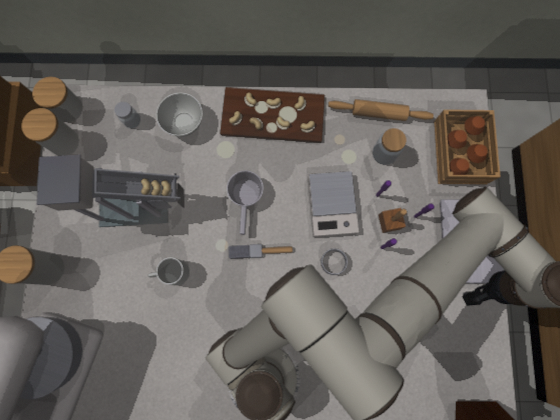

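The scene view shows the robot at the back, the stand with the wooden stick at about (168,265) among three purple decoys, the scale at (245,270), the scoop at (335,233) and the dispenser at (400,165). In the top view the stand is at (393,219), the scale at (333,202) with its button near (347,224), the scoop at (245,190) with its handle towards the robot, and the chute lip at about (178,187), facing world -y.

```bash
cat > h.py <<'E'
import numpy as np,cv2
from scipy.optimize import minimize
CAM={}
def cam(d):
    f=210/np.tan(np.radians(d["vfov"])/2); return f,d["cx"],d["cy"],np.array(d["world_from_camera"])
def proj(c,P):
    f,cx,cy,T=c; q=(np.atleast_2d(P)-T[:3,3])@T[:3,:3]
    return np.c_[f*q[:,0]/q[:,2]+cx,f*q[:,1]/q[:,2]+cy]
def ray(c,uv,z):
    f,cx,cy,T=c; d=T[:3,:3]@np.array([(uv[0]-cx)/f,(uv[1]-cy)/f,1]); return T[:3,3]+d*(z-T[2,3])/d[2]
def tri(c1,uv1,c2,uv2):
    A=[];b=[]
    for c,uv in((c1,uv1),(c2,uv2)):
        f,cx,cy,T=c; d=T[:3,:3]@np.array([(uv[0]-cx)/f,(uv[1]-cy)/f,1]);d/=np.linalg.norm(d)
        M=np.eye(3)-np.outer(d,d);A.append(M);b.append(M@T[:3,3])
    return np.linalg.lstsq(np.vstack(A),np.hstack(b),rcond=None)[0]
def box(x0,x1,y0,y1,z0,z1): return np.array([[x,y,z] for x in(x0,x1) for y in(y0,y1) for z in(z0,z1)],float)
def ring(r,z,n=40,x=0,y=0):
    a=np.linspace(0,2*np.pi,n,endpoint=False);return np.c_[x+r*np.cos(a),y+r*np.sin(a),0*a+z]
def cyl(*rz,**k): return np.vstack([ring(r,z,**k) for r,z in rz])
MODELS=dict(scale=[box(-100,100,-70,70,0,35),box(-38,98,-68,68,35,43)],
 stand=[box(-30,30,-30,30,0,60)],
 scoop=[cyl((46,0),(58,60)),box(-144,-50,-8,8,34,56)],
 probe=[cyl((4,15),(6,30),(6,100)),cyl((9.5,110),(9.5,170),(7,175))],
 flour_jar=[cyl((42,0),(42,130))],cutter=[cyl((40,0),(40,35))],mug=[cyl((40,0),(40,90))])
S=4
def render(c,parts,p):
    m=np.zeros((420*S,560*S),np.uint8);R=np.array([[np.cos(p[2]),-np.sin(p[2]),0],[np.sin(p[2]),np.cos(p[2]),0],[0,0,1]])
    for q in parts:
        uv=proj(c,q@R.T+[p[0],p[1],0]);cv2.fillConvexPoly(m,cv2.convexHull(np.round((uv+.5)*S).astype(np.int32)),1)
    return m.astype(bool)
def fit(views,parts,p0,usez=True):
    vs=[(c,cv2.resize(m.astype(np.uint8),None,fx=S,fy=S,interpolation=cv2.INTER_NEAREST).astype(bool)) for c,m in views]
    def cost(p):
        p=np.r_[p,0] if len(p)==2 else p
        return sum(1-(r&m).sum()/max(1,(r|m).sum()) for c,m in vs for r in[render(c,parts,p)])/len(vs)
    n=3 if usez else 2
    sim=np.array([p0[:n]]*(n+1),float)
    for i in range(n): sim[i+1,i]+=[12,12,.15][i]
    r=minimize(cost,p0[:n],method="Nelder-Mead",options=dict(initial_simplex=sim,xatol=.05,fatol=1e-5,maxiter=250))
    return r.x,1-r.fun
E
python3 - <<'E'
from bench import *
from h import *
import pickle
D={}
for n in("top","scene"):
    D[n]=get_image(n)
    for q in("scale","stand","scoop","probe","dispenser","paddle","flour_jar","cutter","mug","brush","zero_top"):
        r=regions_of(q,n);D[n,q]=r
        print(n,q,[(round(x["score"],2),[round(v) for v in x["box"]],int(x["region"].sum())) for x in r[:4]])
pickle.dump(D,open("d0.pkl","wb"))
E
```

```text
top scale [(0.84, [309, 169, 55, 68], 2826), (0.68, [376, 211, 30, 21], 450), (0.27, [178, 184, 10, 22], 138)]
top stand [(0.66, [378, 208, 26, 26], 386)]
top scoop [(0.74, [228, 169, 39, 69], 1204), (0.56, [393, 210, 14, 10], 99)]
top probe [(0.6, [377, 210, 29, 23], 438), (0.5, [228, 172, 36, 61], 1097), (0.48, [383, 240, 14, 12], 88), (0.43, [226, 243, 68, 15], 610)]
top dispenser [(0.96, [40, 153, 143, 72], 6656), (0.28, [372, 129, 32, 38], 850)]
top paddle [(0.2, [138, 180, 15, 15], 171)]
top flour_jar [(0.9, [370, 127, 40, 39], 870)]
top cutter [(0.73, [323, 249, 25, 26], 54)]
top mug [(0.59, [147, 254, 44, 30], 795)]
top brush [(0.61, [226, 241, 68, 18], 616)]
top zero_top [(0.35, [310, 173, 52, 63], 2777)]
scene scale []
scene stand [(0.58, [150, 261, 38, 42], 928), (0.53, [364, 182, 27, 30], 405)]
scene scoop [(0.77, [303, 208, 54, 48], 1340), (0.37, [323, 162, 24, 35], 683)]
scene probe [(0.72, [125, 256, 18, 50], 349), (0.57, [158, 218, 13, 43], 137), (0.56, [189, 251, 13, 49], 313), (0.52, [157, 229, 13, 42], 322)]
scene dispenser [(0.64, [368, 96, 94, 126], 6158)]
scene paddle [(0.89, [369, 180, 24, 32], 360), (0.5, [192, 292, 40, 78], 2657)]
scene flour_jar [(0.94, [191, 292, 42, 75], 2676)]
scene cutter [(0.64, [198, 223, 30, 24], 500)]
scene mug [(0.8, [323, 163, 23, 32], 675)]
scene brush [(0.69, [255, 203, 52, 28], 478)]
scene zero_top [(0.33, [304, 207, 52, 48], 1318)]
```

```bash
python3 - <<'E'
from h import *
import pickle
D=pickle.load(open("d0.pkl","rb"));ct,cs=cam(D["top"]),cam(D["scene"])
pick={"scale":(0,None),"stand":(0,0),"scoop":(0,0),"flour_jar":(0,0),"cutter":(0,0),"mug":(0,0)}
seed={"scale":(333,202,20,0),"stand":(391,222,30,0),"scoop":(245,190,30,-.1),"flour_jar":(391,147,60,0),"cutter":(335,262,20,0),"mug":(171,272,50,0)}
for k,(a,b) in pick.items():
    u,v,z,y=seed[k];p0=np.r_[ray(ct,(u,v),z)[:2],y]
    V=[];
    if a is not None: V.append((ct,D["top",k][a]["region"]))
    if b is not None: V.append((cs,D["scene",k][b]["region"]))
    for vs in ([V] if len(V)<2 else [V,V[:1],V[1:]]):
        p,i=fit(vs,MODELS[k],p0,k in("scale","stand","scoop"));print(k,np.round(p,2),round(i,3))
# zoom crops
t=D["top"]["img"][:,:,::-1];s=D["scene"]["img"][:,:,::-1]
A=cv2.resize(t[160:240,300:420],None,fx=5,fy=5,interpolation=cv2.INTER_CUBIC)
cv2.imwrite("pics/zt.png",A[:, :600])
B=cv2.resize(t[150:230,80:190],None,fx=4,fy=4,interpolation=cv2.INTER_CUBIC)
C=cv2.resize(s[90:225,360:465],None,fx=3.4,fy=3.4,interpolation=cv2.INTER_CUBIC)
h=max(B.shape[0],C.shape[0]);o=np.zeros((h,B.shape[1]+C.shape[1],3),np.uint8);o[:B.shape[0],:B.shape[1]]=B;o[:C.shape[0],B.shape[1]:]=C
cv2.imwrite("pics/zd.png",o);print(A.shape,o.shape)
E
```

```text
scale [ 5.3442e+02 -2.1535e+02  9.0000e-02] 0.976
stand [ 4.8045e+02 -3.9614e+02  2.1000e-01] 0.825
stand [ 4.7981e+02 -3.9803e+02  1.9000e-01] 0.752
stand [ 4.8137e+02 -3.9585e+02  1.6000e-01] 0.913
scoop [ 5.7386e+02  6.3470e+01 -3.0000e-02] 0.953
scoop [ 5.7364e+02  6.3270e+01 -3.0000e-02] 0.957
scoop [ 5.7411e+02  6.4400e+01 -3.0000e-02] 0.954
flour_jar [ 711.15 -389.6 ] 0.901
flour_jar [ 709.41 -389.69] 0.876
flour_jar [ 711.95 -389.72] 0.928
cutter [ 350.61 -213.99] 0.457
cutter [ 350.37 -214.84] 0.095
cutter [ 352.   -214.29] 0.82
mug [313.95 274.97] 0.921
mug [312.82 273.53] 0.923
mug [315.8  275.61] 0.941
(400, 600, 3) (459, 797, 3)
```

View pics/zt.png

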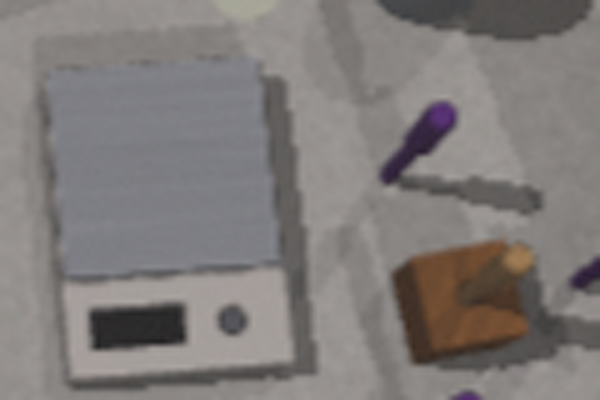

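View pics/zd.png

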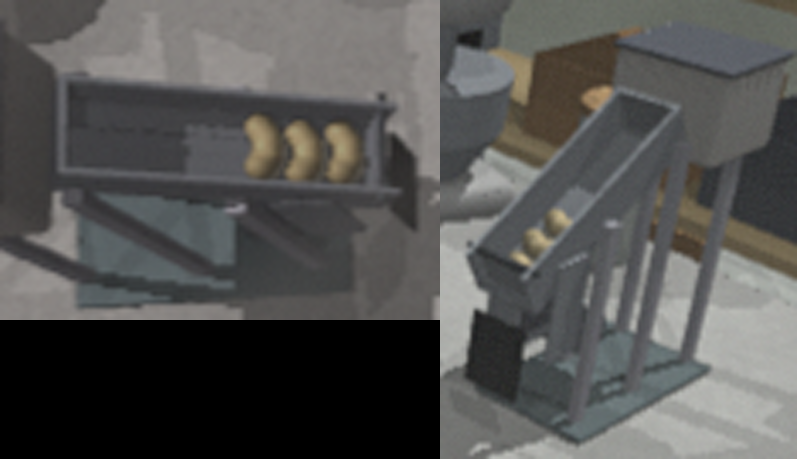

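```bash
python3 - <<'E'
from h import *
import pickle
D=pickle.load(open("d0.pkl","rb"));ct,cs=cam(D["top"]),cam(D["scene"])
z5=lambda x,y:((x+.5)/5-.5+300,(y+.5)/5-.5+160)
dt=lambda x,y:((x+.5)/4-.5+80,(y+.5)/4-.5+150)
ds=lambda x,y:((x-440+.5)/3.4-.5+360,(y+.5)/3.4-.5+90)
print("button",ray(ct,z5(232,320),31));
print("stick top",ray(ct,z5(519,256),175))
for i,x in enumerate(D["scene","probe"]): print(i,x["score"],x["box"])
m=D["scene","probe"][3]["region"];ys,xs=np.nonzero(m)
P=np.array([480.8,-396,0]);print("proj stick top/mouth scene",proj(cs,[P+[0,0,175],P+[0,0,60]]),"top",proj(ct,[P+[0,0,175],P+[0,0,60]]))
print("mask ends",xs[ys<ys.min()+3].mean(),ys.min(),xs[ys>ys.max()-3].mean(),ys.max())
L=tri(ct,dt(395,192),cs,ds(475,243));R=tri(ct,dt(388,104),cs,ds(525,278));print("wall corners",L,R,np.linalg.norm(L-R),(L+R)/2)
f=[ray(cs,ds(475,310),130),ray(cs,ds(523,345),130),ray(cs,ds(515,400),55),ray(cs,ds(468,378),55)]
print("paddle",np.round(f,1),np.linalg.norm(f[0]-f[1]),np.linalg.norm(f[2]-f[3]))
# sharpened fit with thin paddle
pm=D["scene","paddle"][0]["region"]
for th in(4,10):
  for y in(1.4,1.55,1.7):
    p,i=fit([(cs,pm)],[box(-5,-5+th,-30,30,55,130)],(*((f[0]+f[1])/2)[:2],y));print("paddle fit",th,p.round(2),round(i,3))
bx=[box(-100,100,-70,70,0,35)]
sm=D["top","scale"][0]["region"]
from math import cos,sin
for yaw,c in((.09,(534.4,-215.35)),):
    print("pan",c[0]+30*cos(yaw),c[1]+30*sin(yaw))
E
```

```text
button [ 466.74502631 -255.37430679   31.        ]
stick top [ 480.36259258 -396.77832633  175.        ]
0 0.72 [124.9, 255.8, 18.0, 49.6]
1 0.57 [158.0, 218.0, 12.7, 42.6]
2 0.56 [188.8, 250.6, 13.4, 49.3]
3 0.52 [156.6, 229.0, 13.0, 42.0]
4 0.5 [322.8, 160.5, 23.1, 35.6]
proj stick top/mouth scene [[161.03263908 232.1738978 ]
 [168.37743096 270.1333568 ]] top [[403.11699729 210.64500602]
 [392.90709371 218.01620426]]
mask ends 161.68421052631578 231 168.27272727272728 272
wall corners [509.22288388 238.04111828 197.29908488] [571.37651888 244.51413296 188.75554232] 63.07112161955812 [540.29970138 241.27762562 193.0273136 ]
paddle [[514.2 250.6 130. ]
 [583.8 239.2 130. ]
 [564.9 263.7  55. ]
 [512.4 255.9  55. ]] 70.58130276410884 53.04847185200612
paddle fit 4 [541.79 257.07   1.6 ] 0.891
paddle fit 4 [541.03 258.07   1.6 ] 0.891
paddle fit 4 [541.57 257.53   1.6 ] 0.891
paddle fit 10 [540.75 255.58   1.47] 0.854
paddle fit 10 [541.02 255.46   1.48] 0.857
paddle fit 10 [539.8  256.72   1.48] 0.853
pan 564.2785819903598 -212.65364352405967
```

```bash
python3 - <<'E'
from h import *
import pickle
D=pickle.load(open("d0.pkl","rb"));ct,cs=cam(D["top"]),cam(D["scene"])
dt=lambda x,y:((x+.5)/4-.5+80,(y+.5)/4-.5+150)
ds=lambda x,y:((x-440+.5)/3.4-.5+360,(y+.5)/3.4-.5+90)
L=tri(ct,dt(395,192),cs,ds(475,243));R=tri(ct,dt(388,104),cs,ds(525,278))
l=tri(ct,dt(62,175),cs,ds(619,90));r=tri(ct,dt(62,77),cs,ds(680,107))
print(l,r,np.linalg.norm(l-r))
for a,b in((L,l),(R,r)):
    d=b-a;print(d,"yaw",np.arctan2(d[1],d[0]),"tilt",np.degrees(np.arctan2(d[2],np.hypot(d[0],d[1]))))
# overlay of a model wireframe
def draw(x,y,yaw,n):
    c,s=np.cos(yaw),np.sin(yaw);Rm=np.array([[c,-s,0],[s,c,0],[0,0,1]])
    im={"t":(D["top"]["img"][:,:,::-1],ct,(60,140,200,240)),"s":(D["scene"]["img"][:,:,::-1],cs,(355,85,470,230))}
    out=[]
    for k,(g,cm,(x0,y0,x1,y1)) in im.items():
        F=5 if k=="s" else 3
        g=cv2.resize(g,None,fx=F,fy=F,interpolation=cv2.INTER_CUBIC)
        def ln(pts,col):
            uv=(proj(cm,np.array(pts)@Rm.T+[x,y,0])+.5)*F
            cv2.polylines(g,[np.round(uv*8).astype(np.int32)],False,col,1,cv2.LINE_AA,3)
        ch=lambda s,h,yy:[s*.866-h*.5,yy,150+s*.5+h*.866]
        for w in(29,31):
          for q in(-w,w): ln([ch(0,0,q),ch(0,46,q),ch(270,46,q)],(0,255,0))
        ln([ch(0,0,-29),ch(0,0,29)],(0,0,255))
        ln([[-5,-30,55],[-5,30,55],[-5,30,130],[-5,-30,130],[-5,-30,55]],(255,255,0))
        out.append(g[y0*F:y1*F,x0*F:x1*F])
    o=np.zeros((out[1].shape[0],out[0].shape[1]+out[1].shape[1],3),np.uint8) if 0 else None
    h=max(a.shape[0] for a in out);o=np.hstack([cv2.copyMakeBorder(a,0,h-a.shape[0],0,0,0) for a in out]);o=cv2.resize(o,None,fx=.8,fy=.8,interpolation=cv2.INTER_AREA);cv2.imwrite(n,o);print(o.shape)
draw(541,261.5,1.63,"pics/ov.png")
E
```

```text
[493.52708573 424.39449216 296.52686578] [557.58807259 429.41723012 298.77246532] 64.29681680784647
[-15.69579816 186.35337389  99.2277809 ] yaw 1.6548239973774004 tilt 27.95008101975855
[-13.7884463  184.90309716 110.016923  ] yaw 1.6452297618550404 tilt 30.682785369552963
(580, 796, 3)
```

View pics/ov.png

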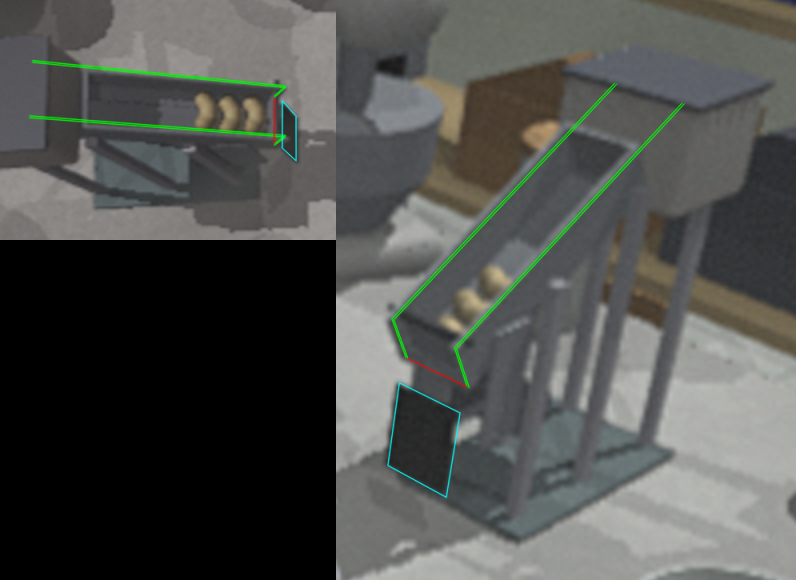

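The overlay at lip (541, 261) and yaw 1.63 matches the chute walls and paddle in both views. Next I locate the purple decoys and start moving.

```bash
python3 - <<'E'
from h import *
import pickle
D=pickle.load(open("d0.pkl","rb"));ct,cs=cam(D["top"]),cam(D["scene"])
for n,c in(("top",ct),("scene",cs)):
    h=cv2.cvtColor(D[n]["img"],cv2.COLOR_RGB2HSV);m=((h[...,0]>125)&(h[...,0]<160)&(h[...,1]>90)).astype(np.uint8)
    k,l,st,ce=cv2.connectedComponentsWithStats(m)
    for i in range(1,k):
        if st[i,4]>15:
            ys,xs=np.nonzero(l==i);t=ys<=ys.min()+1;b=ys>=ys.max()-1
            print(n,st[i],"hi",xs[t].mean(),ys.min(),"lo",xs[b].mean(),ys.max(),"lo@z0",ray(c,(xs[b].mean(),ys.max()),0)[:2].round())
E
```

```text
top [381 181  10  10  43] hi 388.0 181 lo 381.6666666666667 190 lo@z0 [ 585. -379.]
top [415 204  19  13  70] hi 430.22222222222223 204 lo 416.0 216 lo@z0 [ 499. -486.]
top [381 239  16   9  60] hi 392.6666666666667 239 lo 383.3333333333333 247 lo@z0 [ 398. -377.]
scene [159 217   9  21  85] hi 161.27272727272728 217 lo 167.0 237 lo@z0 [ 263. -326.]
scene [189 251  11  46 229] hi 192.27272727272728 251 lo 198.0 296 lo@z0 [ 544. -353.]
scene [126 254  17  53 284] hi 129.0 254 lo 141.2 306 lo@z0 [ 498. -480.]
```

>>> servo_tool:
  turn:
    - [0,0,0]
    - [0,0,0]
    - [0,0,0]
    - [0,0,0]
    - [0,0,0]
  dp:
    - [0.04,0.032,0.006]
    - [0.044,0.035,0.003]
    - [0.044,0.035,0]
    - [0.044,0.035,0]
    - [0.03,0.024,0]
  fingers: [0.05,0.05,0.05,0.05,0.05]

```text
clock: 1.92
position: [472.3, -401.0, 202.5]
ee_rot: [-0.216, 0.976, -0.001, 0.0]
contact_force: [0.9, -0.5, 0.8]
gripper_width: 50.1
```

>>> servo_tool:
  turn:
    - [0,0,0]
    - [0,0,0]
    - [0,0,0]
    - [0,0,0]
    - [0,0,0]
  dp:
    - [0.0085,0.0045,0]
    - [0,0,-0.02]
    - [0,0,-0.025]
    - [0,0,-0.025]
    - [0,0,-0.0115]
  fingers: [0.05,0.05,0.05,0.05,0.05]

```text
clock: 2.55
position: [482.6, -396.6, 120.5]
ee_rot: [-0.217, 0.976, -0.002, 0.001]
contact_force: [0.7, -0.2, 0.8]
gripper_width: 50.3
```

>>> servo_tool:
  turn:
    - [0,0,0]
    - [0,0,0]
    - [0,0,0]
    - [0,0,0]
    - [0,0,0]
  dp:
    - [0,0,0]
    - [0,0,0]
    - [0,0,0]
    - [0,0,0]
    - [0,0,0]
  fingers: [0.03,0.018,0.01,0.01,0.01]

```text
clock: 3.18
position: [482.8, -398.0, 122.7]
ee_rot: [-0.217, 0.976, -0.003, 0.002]
contact_force: [0.2, 0.2, -1.1]
gripper_width: 16.3
```

```bash
python3 - <<'E'
from bench import *
import cv2,numpy as np
s=read_state();print(s["gripper_width"],s["position"],s["contact_force"])
a=get_image("scene")["img"][180:310,90:240,::-1];cv2.imwrite("pics/g1.png",cv2.resize(a,None,fx=4,fy=4,interpolation=cv2.INTER_CUBIC))
print(read_state()["gripper_width"])
E
```

```text
16.25836945949132 [ 482.76829073 -397.95645898  122.69465458] [ 0.18480606  0.17680904 -1.11082476]
15.84001818805714
```

View pics/g1.png

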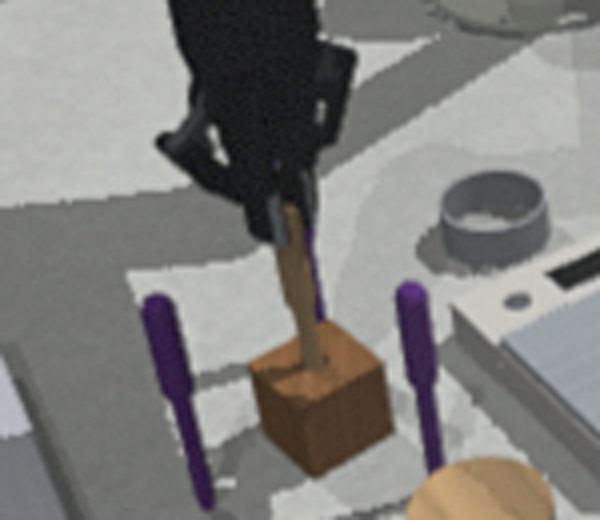

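>>> servo_tool:
  turn:
    - [0,0,0]
    - [0,0,0]
    - [0,0,0]
    - [0,0,0]
    - [0,0,0]
  dp:
    - [0,0,0.008]
    - [0,0,0.018]
    - [0,0,0.02]
    - [0,0,0.02]
    - [0,0,0.008]
  fingers: [0.01,0.01,0.01,0.01,0.01]

```text
clock: 3.85
position: [483.2, -398.3, 200.7]
ee_rot: [-0.217, 0.976, -0.004, 0.003]
contact_force: [0.3, 0.3, -0.2]
gripper_width: 15.8
```

```bash
python3 - <<'E'
from bench import *
import cv2,numpy as np
s=read_state();print(s["gripper_width"],s["position"],s["contact_force"])
a=get_image("scene")["img"][180:310,100:230,::-1];b=get_image("top")["img"][180:260,360:440,::-1]
a=cv2.resize(a,(520,520),interpolation=cv2.INTER_CUBIC)
cv2.imwrite("pics/g2.png",a);np.save("g2.npy",a)
E
```

```text
15.755168967465465 [ 483.16627521 -398.27085854  200.73154286] [ 0.28348213  0.2540868  -0.20439819]
```

View pics/g2.png

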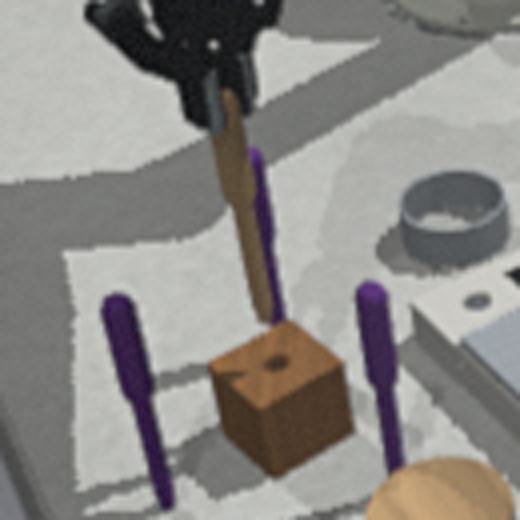

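```bash
python3 - <<'E'
from h import *
import pickle
D=pickle.load(open("d0.pkl","rb"));cs=cam(D["scene"])
a=np.load("g2.npy");h=cv2.cvtColor(a,cv2.COLOR_BGR2HSV)
m=((h[...,0]>5)&(h[...,0]<22)&(h[...,1]>70)).astype(np.uint8)
for r in range(100,330,20):
    x=np.nonzero(m[r,190:300])[0]+190
    if len(x): print(r,round(180+(r+.5)/4-.5,1),"u",round(100+((x.min()+x.max())/2+.5)/4-.5,2),"w",len(x)/4)
for base in((480.8,-396.3),):
  for z in(0,6,20,40,60,80,90,100,125): print(z,proj(cs,[[*base,93+z]]).round(2))
E
```

```text
100 204.6 u 157.38 w 4.25
120 209.6 u 157.75 w 3.0
140 214.6 u 156.5 w 7.5
160 219.6 u 157.62 w 7.75
180 224.6 u 158.88 w 8.25
200 229.6 u 159.62 w 6.25
220 234.6 u 161.0 w 4.5
240 239.6 u 162.12 w 4.25
260 244.6 u 162.88 w 4.25
280 249.6 u 164.12 w 4.25
300 254.6 u 165.12 w 4.25
0 [[166.25 259.78]]
6 [[165.87 257.85]]
20 [[164.99 253.29]]
40 [[163.7  246.65]]
60 [[162.39 239.86]]
80 [[161.04 232.92]]
90 [[160.36 229.39]]
100 [[159.67 225.81]]
125 [[157.9  216.69]]
```

>>> servo_tool:
  turn:
    - [0,0,0]
    - [0,0,0]
    - [0,0,0]
    - [0,0,0]
    - [0,0,0]
  dp:
    - [-0.003,0.028,0]
    - [-0.004,0.04,0]
    - [-0.004,0.04,-0.012]
    - [-0.003,0.033,-0.02]
    - [0,0,-0.004]
  fingers: [0.01,0.01,0.01,0.01,0.01]

```text
clock: 4.58
position: [465.9, -252.8, 158.5]
ee_rot: [-0.216, 0.976, -0.001, 0.0]
contact_force: [-0.3, 0.1, -0.6]
gripper_width: 16.3
```

```bash
python3 - <<'E'
from bench import *
from h import *
d=get_image("scene");cs=cam(d)
print(ray(cs,(219.1,254.6),33),read_state()["position"])
a=d["img"][190:290,160:290,::-1];cv2.imwrite("pics/g3.png",cv2.resize(a,None,fx=5,fy=5,interpolation=cv2.INTER_CUBIC))
E
```

```text
[ 465.00907414 -251.58187842   33.        ] [ 466.54718998 -253.74011095  158.71764785]
```

View pics/g3.png

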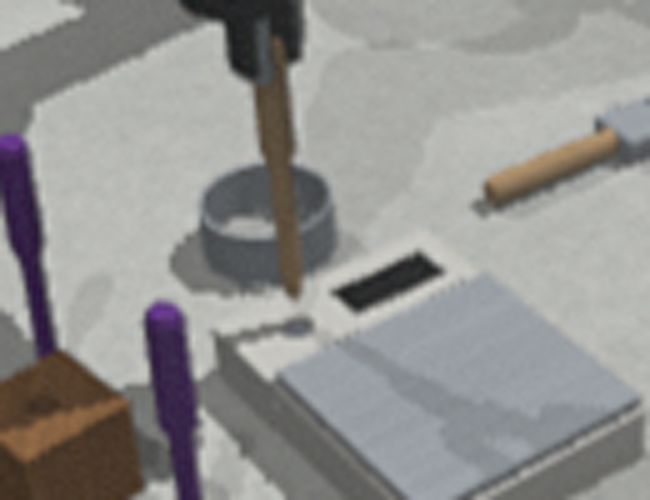

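>>> servo_tool:
  turn:
    - [0,0,0]
    - [0,0,0]
    - [0,0,0]
    - [0,0,0]
    - [0,0,0]
  dp:
    - [0.0018,-0.0015,0]
    - [0,0,-0.006]
    - [0,0,-0.006]
    - [0,0,-0.004]
    - [0,0,-0.003]
  fingers: [0.01,0.01,0.01,0.01,0.01]

```text
clock: 5.25
position: [469.4, -258.2, 138.8]
ee_rot: [-0.214, 0.977, -0.002, 0.001]
contact_force: [-0.0, 0.3, -0.9]
gripper_width: 15.9
```

>>> servo_tool:
  turn:
    - [0,0,0]
    - [0,0,0]
    - [0,0,0]
    - [0,0,0]
    - [0,0,0]
  dp:
    - [0,0.001,-0.003]
    - [0,0.001,-0.003]
    - [0,0,-0.003]
    - [0,0,-0.003]
    - [0,0,-0.003]
  fingers: [0.01,0.01,0.01,0.01,0.01]

```text
clock: 5.88
position: [475.0, -258.6, 131.5]
ee_rot: [-0.216, 0.976, -0.008, 0.006]
contact_force: [-1.5, 2.8, 12.3]
gripper_width: 16.0
```

```bash
cat > st.py <<'E'
from bench import *
from h import *
def prof(a,off,F):
    h=cv2.cvtColor(a,cv2.COLOR_BGR2HSV);m=((h[...,0]>5)&(h[...,0]<22)&(h[...,1]>70)).astype(np.uint8)
    k,l,s,c=cv2.connectedComponentsWithStats(m)
    return m,s
if __name__=="__main__":
    s=read_state();print(s["position"],s["contact_force"],s["ee_rot"])
    d=get_image("scene");cs=cam(d);a=d["img"][190:290,160:290,::-1];b=cv2.resize(a,None,fx=5,fy=5,interpolation=cv2.INTER_CUBIC);cv2.imwrite("pics/g4.png",b)
    for n,im in(("before",cv2.imread("pics/g3.png")),("now",b)):
        h=cv2.cvtColor(im,cv2.COLOR_BGR2HSV);m=((h[...,0]>5)&(h[...,0]<22)&(h[...,1]>70))[:,230:340]
        print(n,[(round(190+(r+.5)/5-.5,1),round(160+(x.min()+x.max()+461)/10-.5,1),round((x.max()-x.min()+1)/5,1)) for r in range(60,345,7) for x in[np.nonzero(m[r])[0]] if len(x)])
    for z in(26,35,51):
        for xy in((466,-254),):print(z,proj(cs,[[*xy,z],[*xy,z+85],[*xy,z+95]]).round(1).tolist())
E
python3 st.py
```

```text
[ 475.03665254 -258.62371593  131.45277787] [-1.50256848  2.8417398  12.34249333] [-0.21579952  0.97638617 -0.00771958  0.00640569]
before [(201.6, np.float64(215.7), np.float64(1.6)), (203.0, np.float64(215.5), np.float64(1.2)), (204.4, np.float64(215.5), np.float64(1.2)), (205.8, np.float64(215.3), np.float64(1.6)), (207.2, np.float64(213.7), np.float64(5.2)), (208.6, np.float64(213.6), np.float64(5.4)), (210.0, np.float64(213.8), np.float64(5.4)), (211.4, np.float64(213.9), np.float64(5.6)), (212.8, np.float64(214.2), np.float64(5.4)), (214.2, np.float64(214.4), np.float64(5.4)), (215.6, np.float64(214.5), np.float64(5.2)), (217.0, np.float64(214.5), np.float64(5.2)), (218.4, np.float64(214.8), np.float64(5.4)), (219.8, np.float64(214.8), np.float64(5.0)), (221.2, np.float64(215.0), np.float64(4.2)), (222.6, np.float64(215.3), np.float64(3.6)), (224.0, np.float64(215.5), np.float64(3.2)), (225.4, np.float64(215.6), np.float64(3.4)), (226.8, np.float64(215.8), np.float64(3.4)), (228.2, np.float64(216.2), np.float64(3.0)), (229.6, np.float64(216.1), np.float64(3.2)), (231.0, np.floa
[... 1560 characters left out ...]
0)), (239.4, np.float64(216.2), np.float64(3.4)), (240.8, np.float64(216.3), np.float64(3.2)), (242.2, np.float64(216.3), np.float64(3.2)), (243.6, np.float64(216.5), np.float64(3.2)), (245.0, np.float64(216.6), np.float64(3.4)), (246.4, np.float64(216.7), np.float64(2.8)), (247.8, np.float64(216.9), np.float64(2.4)), (249.2, np.float64(217.1), np.float64(2.4)), (250.6, np.float64(217.2), np.float64(2.6)), (252.0, np.float64(217.5), np.float64(2.8)), (253.4, np.float64(217.5), np.float64(2.8)), (254.8, np.float64(217.8), np.float64(3.4))]
26 [[218.7, 257.1], [216.0, 231.6], [215.7, 228.4]]
35 [[218.4, 254.5], [215.7, 228.7], [215.4, 225.5]]
51 [[217.9, 249.8], [215.2, 223.6], [214.9, 220.4]]
```

>>> servo_tool:
  turn:
    - [0,0,0]
    - [0,0,0]
    - [0,0,0]
    - [0,0,0]
    - [0,0,0]
  dp:
    - [0,0,-0.002]
    - [0,0,0]
    - [0,0,0.01]
    - [0,0,0.02]
    - [0,0,0.03]
  fingers: [0.01,0.01,0.01,0.01,0.01]

```text
clock: 6.55
position: [473.5, -257.2, 191.2]
ee_rot: [-0.216, 0.976, -0.006, 0.005]
contact_force: [0.5, 0.3, -0.1]
gripper_width: 15.9
```

>>> servo_tool:
  turn:
    - [0,0,0]
    - [0,0,0]
    - [0,0,0]
    - [0,0,0]
    - [0,0,0]
  dp:
    - [0.003,-0.03,0.005]
    - [0.003,-0.045,0]
    - [0.003,-0.045,0]
    - [0,-0.02,0]
    - [0,0,0]
  fingers: [0.01,0.01,0.01,0.01,0.01]

```text
clock: 7.18
position: [485.3, -401.4, 199.7]
ee_rot: [-0.217, 0.976, -0.008, 0.009]
contact_force: [-0.2, 0.0, -1.1]
gripper_width: 15.8
```

```bash
cat > st2.py <<'E'
from bench import *
from h import *
s=read_state();print(s["position"],s["contact_force"],s["ee_rot"].round(3))
import sys
x0,x1=int(sys.argv[1]),int(sys.argv[2])
d=get_image("scene");cs=cam(d);b=cv2.resize(d["img"][170:320,90:240,::-1],None,fx=4,fy=4,interpolation=cv2.INTER_CUBIC);cv2.imwrite(sys.argv[3],b)
h=cv2.cvtColor(b,cv2.COLOR_BGR2HSV);m=((h[...,0]>5)&(h[...,0]<22)&(h[...,1]>70))
m[:,:(x0-90)*4]=0;m[:,(x1-90)*4:]=0
print([(round(170+(r+.5)/4-.5,1),round(float(90+(x.min()+x.max()+1)/8-.5),2),round((x.max()-x.min()+1)/4,1)) for r in range(80,520,10) for x in[np.nonzero(m[r])[0]] if len(x)])
p=s["position"]
for off in((-2.4,2.0),):
  for z in(0,20,50,80,85,95): print(z,proj(cs,[[p[0]+off[0],p[1]+off[1],p[2]-107.7+z]]).round(2))
E
python3 st2.py 145 185 pics/g5.png
```

```text
[ 485.34816275 -401.40878387  199.72803815] [-0.18050695  0.02042093 -1.10001258] [-0.217  0.976 -0.008  0.009]
[(204.6, 156.0, np.float64(4.0)), (207.1, 156.75, np.float64(4.0)), (209.6, 156.75, np.float64(3.5)), (212.1, 157.12, np.float64(3.2)), (214.6, 156.38, np.float64(5.2)), (217.1, 155.75, np.float64(7.5)), (219.6, 156.25, np.float64(7.5)), (222.1, 157.0, np.float64(8.0)), (224.6, 157.62, np.float64(7.8)), (227.1, 158.25, np.float64(8.0)), (229.6, 158.38, np.float64(7.2)), (232.1, 159.0, np.float64(4.5)), (234.6, 159.88, np.float64(4.2)), (237.1, 160.25, np.float64(4.5)), (239.6, 160.75, np.float64(4.5)), (242.1, 161.12, np.float64(4.2)), (244.6, 161.75, np.float64(4.5)), (247.1, 162.12, np.float64(4.2)), (249.6, 162.75, np.float64(4.5)), (252.1, 163.12, np.float64(4.2)), (254.6, 163.75, np.float64(4.5)), (257.1, 164.12, np.float64(4.2)), (259.6, 164.62, np.float64(2.8)), (262.1, 171.0, np.float64(9.0)), (264.6, 170.25, np.float64(16.0)), (267.1, 169.75, np.float64(24.0)), (269.6, 168.38, np.float64(32.2)), (272.1, 168.25, np.float64(32.5)), (274.6, 168.62, np.float64(31.8)), (277.1, 169.0, np.float64(31.0)), (279.6, 169.25, np.float64(30.5)), (282.1, 169.5, np.float64(30.0)), (284.6, 169.75, np.float64(29.5)), (287.1, 170.0, np.float64(29.0)), (289.6, 170.62, np.float64(26.2)), (292.1, 170.25, np.float64(19.5)), (294.6, 169.38, np.float64(12.8)), (297.1, 168.62, np.float64(5.2))]
0 [[165.39 261.03]]
20 [[164.12 254.54]]
50 [[162.16 244.52]]
80 [[160.13 234.16]]
85 [[159.79 232.39]]
95 [[159.09 228.84]]
```

>>> servo_tool:
  turn:
    - [0.012,0.021,0]
    - [0,0,0]
    - [0,0,0]
    - [0,0,0]
    - [0,0,0]
  dp:
    - [-0.002,0.004,-0.008]
    - [0,0,0]
    - [0,0,0]
    - [0,0,0]
    - [0,0,0]
  fingers: [0.01,0.01,0.01,0.01,0.01]

```text
clock: 7.85
position: [483.8, -392.9, 191.9]
ee_rot: [-0.22, 0.976, 0.001, -0.001]
contact_force: [-1.0, 0.5, -0.9]
gripper_width: 16.0
```

```bash
python3 st2.py 145 175 pics/g6.png
```

```text
[ 483.76270308 -392.90672061  191.94019401] [-0.96957933  0.54761498 -0.86138789] [-0.22   0.976  0.001 -0.001]
[(204.6, 158.75, np.float64(1.5)), (207.1, 160.0, np.float64(3.5)), (209.6, 160.62, np.float64(3.8)), (212.1, 160.75, np.float64(3.0)), (214.6, 161.12, np.float64(3.2)), (217.1, 159.5, np.float64(7.5)), (219.6, 159.88, np.float64(7.2)), (222.1, 160.75, np.float64(8.0)), (224.6, 161.12, np.float64(7.8)), (227.1, 161.5, np.float64(7.5)), (229.6, 162.0, np.float64(7.5)), (232.1, 162.62, np.float64(5.2)), (234.6, 163.25, np.float64(4.0)), (237.1, 163.88, np.float64(4.2)), (239.6, 164.38, np.float64(4.2)), (242.1, 164.88, np.float64(4.2)), (244.6, 165.25, np.float64(4.0)), (247.1, 165.88, np.float64(4.2)), (249.6, 166.25, np.float64(4.0)), (252.1, 166.75, np.float64(4.0)), (254.6, 167.25, np.float64(3.5)), (257.1, 167.88, np.float64(3.8)), (259.6, 169.25, np.float64(5.0)), (262.1, 170.62, np.float64(7.8)), (264.6, 168.38, np.float64(12.2)), (267.1, 166.12, np.float64(16.8)), (269.6, 163.5, np.float64(22.0)), (272.1, 163.25, np.float64(22.5)), (274.6, 163.75, np.float64(21.5)), (277.1, 163.88, np.float64(21.2)), (279.6, 164.25, np.float64(20.5)), (282.1, 164.5, np.float64(20.0)), (284.6, 164.75, np.float64(19.5)), (287.1, 165.0, np.float64(19.0)), (289.6, 166.0, np.float64(17.0)), (292.1, 167.5, np.float64(14.0)), (294.6, 168.75, np.float64(11.5)), (297.1, 168.38, np.float64(5.2))]
0 [[169.   261.89]]
20 [[167.79 255.47]]
50 [[165.91 245.57]]
80 [[163.97 235.33]]
85 [[163.64 233.59]]
95 [[162.97 230.08]]
```

View pics/g6.png

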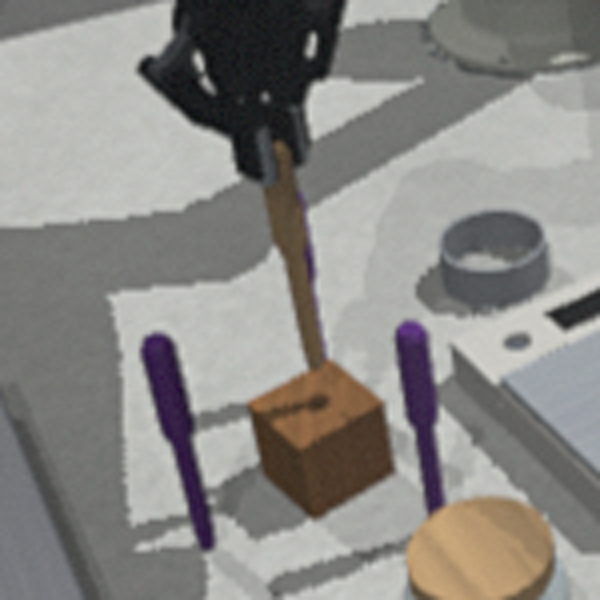

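>>> servo_tool:
  turn:
    - [0,0,0]
    - [0,0,0]
    - [0,0,0]
    - [0,0,0]
    - [0,0,0]
  dp:
    - [0,-0.003,0]
    - [0,-0.001,-0.006]
    - [0,0,-0.006]
    - [0,0,-0.002]
    - [0,0,0]
  fingers: [0.01,0.01,0.01,0.01,0.01]

```text
clock: 8.52
position: [483.3, -397.3, 176.4]
ee_rot: [-0.22, 0.976, 0.001, -0.001]
contact_force: [-0.0, -0.4, 0.1]
gripper_width: 15.8
```

Aligned within 0.5 mm; insert.

>>> servo_tool:
  turn:
    - [0,0,0]
    - [0,0,0]
    - [0,0,0]
    - [0,0,0]
    - [0,0,0]
  dp:
    - [0,0,-0.006]
    - [0,0,-0.006]
    - [0,0,-0.006]
    - [0,0,-0.006]
    - [0,0,-0.004]
  fingers: [0.01,0.01,0.01,0.01,0.01]

```text
clock: 9.15
position: [483.4, -397.3, 146.7]
ee_rot: [-0.22, 0.976, 0.001, -0.001]
contact_force: [-0.4, 0.2, -1.1]
gripper_width: 16.1
```

>>> servo_tool:
  turn:
    - [0,0,0]
    - [0,0,0]
    - [0,0,0]
    - [0,0,0]
    - [0,0,0]
  dp:
    - [0,0,-0.006]
    - [0,0,-0.006]
    - [0,0,-0.006]
    - [0,0,-0.004]
    - [0,0,-0.002]
  fingers: [0.01,0.01,0.01,0.01,0.01]

```text
clock: 9.78
position: [483.5, -397.4, 120.9]
ee_rot: [-0.22, 0.976, 0.001, -0.001]
contact_force: [0.1, 0.9, 5.6]
gripper_width: 15.6
```

>>> servo_tool:
  turn:
    - [0,0,0]
    - [0,0,0]
    - [0,0,0]
    - [0,0,0]
    - [0,0,0]
  dp:
    - [0,0,0]
    - [0,0,0]
    - [0,0,0]
    - [0,0,0.02]
    - [0,0,0.03]
  fingers: [0.05,0.05,0.05,0.05,0.05]

```text
clock: 10.4
position: [482.2, -396.7, 169.9]
ee_rot: [-0.22, 0.976, 0.002, -0.003]
contact_force: [1.0, -0.7, 0.8]
gripper_width: 50.0
```

>>> servo_tool:
  turn:
    - [0,0,0]
    - [0,0,0]
    - [0,0,-0.1]
    - [0,0,-0.12]
    - [0,0,-0.12]
  dp:
    - [0,0,0.03]
    - [0,0,0.02]
    - [0,0.04,0]
    - [0,0.055,0]
    - [0,0.06,0]
  fingers: [0.05,0.05,0.05,0.05,0.05]

```text
clock: 11.02
position: [483.4, -242.1, 224.6]
ee_rot: [-0.043, 0.999, 0.0, 0.0]
contact_force: [-0.1, -0.3, -0.4]
gripper_width: 50.0
```

```bash
python3 st2.py 145 185 pics/g7.png; python3 - <<'E'
from bench import *
from h import *
d=get_image("scene");cs=cam(d)
P=[480.8,-396.3]
for z in(60,80,100,105,110,130,150,175):print(z,proj(cs,[[*P,z]]).round(2))
E
```

```text
[ 483.39650442 -242.12733566  224.62241612] [-0.1259102  -0.29010364 -0.43924553] [-0.043  0.999  0.     0.   ]
[(232.1, 161.0, np.float64(1.5)), (234.6, 160.62, np.float64(6.8)), (237.1, 161.0, np.float64(7.5)), (239.6, 161.38, np.float64(7.2)), (242.1, 162.25, np.float64(7.5)), (244.6, 162.5, np.float64(7.0)), (247.1, 163.25, np.float64(7.0)), (249.6, 163.62, np.float64(7.2)), (252.1, 164.25, np.float64(7.0)), (254.6, 164.62, np.float64(6.8)), (257.1, 165.12, np.float64(5.2)), (259.6, 165.88, np.float64(3.8)), (262.1, 169.75, np.float64(10.0)), (264.6, 170.25, np.float64(15.0)), (267.1, 169.5, np.float64(23.5)), (269.6, 168.12, np.float64(31.8)), (272.1, 168.25, np.float64(32.5)), (274.6, 168.5, np.float64(32.0)), (277.1, 168.75, np.float64(31.5)), (279.6, 169.12, np.float64(30.8)), (282.1, 169.38, np.float64(30.2)), (284.6, 169.62, np.float64(29.8)), (287.1, 170.0, np.float64(29.0)), (289.6, 171.0, np.float64(27.0)), (292.1, 170.12, np.float64(19.2)), (294.6, 169.38, np.float64(12.8)), (297.1, 168.62, np.float64(5.2))]
0 [[223.33 230.75]]
20 [[222.75 224.35]]
50 [[221.85 214.5 ]]
80 [[220.92 204.33]]
85 [[220.77 202.61]]
95 [[220.45 199.12]]
60 [[168.26 270.18]]
80 [[167.05 263.92]]
100 [[165.81 257.52]]
105 [[165.49 255.9 ]]
110 [[165.18 254.27]]
130 [[163.9  247.66]]
150 [[162.59 240.89]]
175 [[160.91 232.22]]
```

>>> servo_tool:
  turn:
    - [0,0,-0.06]
    - [0,0,-0.055]
    - [0,0,0]
    - [0,0,0]
    - [0,0,0]
  dp:
    - [-0.002,0.055,0]
    - [-0.003,0.058,-0.01]
    - [-0.003,0.058,-0.02]
    - [-0.003,0.058,-0.02]
    - [0,0.045,-0.02]
  fingers: [0.05,0.05,0.05,0.05,0.05]

```text
clock: 11.75
position: [474.3, 39.5, 157.0]
ee_rot: [0.014, 1.0, 0.001, 0.006]
contact_force: [0.8, 0.1, 0.0]
gripper_width: 50.1
```

```bash
python3 - <<'E'
from bench import *
from h import *
s=read_state();print(s["position"],s["ee_rot"],s["joints"].round(2))
d=get_image("scene");cs=cam(d);r=regions_of("scoop","scene")
for x in r[:2]: print(x["score"],x["box"])
p,i=fit([(cs,r[0]["region"])],MODELS["scoop"],(574,64,-.03));print(p,i)
import pickle
D=pickle.load(open("d0.pkl","rb"));p,i=fit([(cam(D["top"]),D["top","scoop"][0]["region"]),(cs,D["scene","scoop"][0]["region"])],MODELS["scoop"],(574,64,.05));print(p,i)
h=[proj(cam(D["top"]),[[573.9-q*np.cos(y),63.7-q*np.sin(y),56]]).round(1).tolist() for y in(-.03,-.06) for q in(60,144)];print(h)
E
```

```text
[474.34179621  39.53111436 157.04680775] [1.38308014e-02 9.99886880e-01 7.82594884e-04 5.85861211e-03] [ 0.43  0.16 -0.41  0.   -0.99 -2.03]
0.73 [304.4, 205.8, 52.7, 46.8]
[ 5.74160741e+02  6.40410938e+01 -5.55729053e-02] 0.9470966003502942
[ 5.73874232e+02  6.40438292e+01 -3.02753948e-02] 0.952166680227645
[[[243.6, 206.1]], [[242.0, 232.9]], [[243.0, 206.1]], [[240.6, 232.8]]]
```

>>> servo_tool:
  turn:
    - [0,0.012,0]
    - [0,0,0]
    - [0,0,0]
    - [0,0,0]
    - [0,0,0]
  dp:
    - [-0.002,0.022,0]
    - [0,0.004,-0.025]
    - [0,0,-0.03]
    - [0,0,-0.025]
    - [0,0,0]
  fingers: [0.05,0.05,0.05,0.05,0.05]

```text
clock: 12.48
position: [474.6, 65.6, 75.9]
ee_rot: [0.011, 1.0, 0.001, 0.0]
contact_force: [0.3, -0.5, 0.4]
gripper_width: 50.1
```

>>> servo_tool:
  turn:
    - [0,0,0]
    - [0,0,0]
    - [0,0,0]
    - [0,0,0]
    - [0,0,0]
  dp:
    - [-0.002,0.0015,-0.015]
    - [0,0,-0.015]
    - [0,0,-0.012]
    - [0,0,-0.006]
    - [0,0,0]
  fingers: [0.05,0.05,0.05,0.05,0.05]

```text
clock: 13.1
position: [478.2, 66.8, 32.0]
ee_rot: [0.011, 1.0, 0.002, 0.006]
contact_force: [0.0, -0.6, 0.2]
gripper_width: 50.1
```

>>> servo_tool:
  turn:
    - [0,0,0]
    - [0,0,0]
    - [0,0,0]
    - [0,0,0]
    - [0,0,0]
  dp:
    - [0,0,0]
    - [0,0,0]
    - [0,0,0]
    - [0,0,0]
    - [0,0,0]
  fingers: [0.03,0.015,0.005,0.005,0.005]

```text
clock: 13.72
position: [479.2, 67.3, 33.5]
ee_rot: [0.011, 1.0, 0.003, 0.007]
contact_force: [0.2, 0.5, 0.1]
gripper_width: 5.2
```

```bash
python3 - <<'E'
from bench import *
from h import *
print(read_state()["gripper_width"])
d=get_image("scene");cs=cam(d);a=d["img"][130:270,240:400,::-1]
a=cv2.resize(a,None,fx=3.6,fy=3.6,interpolation=cv2.INTER_CUBIC)
cv2.imwrite("pics/s1.png",a)
for n in("scene",):
    r=regions_of("scoop",n);print([(x["score"],x["box"]) for x in r[:2]])
    p,i=fit([(cs,r[0]["region"])],MODELS["scoop"],(574,64,-.03));print(p,i)
E
```

```text
5.165583486787546
[(0.87, [305.2, 207.3, 52.5, 46.3])]
[ 5.76002743e+02  6.27489712e+01 -6.58710562e-02] 0.9431424941959788
```

View pics/s1.png

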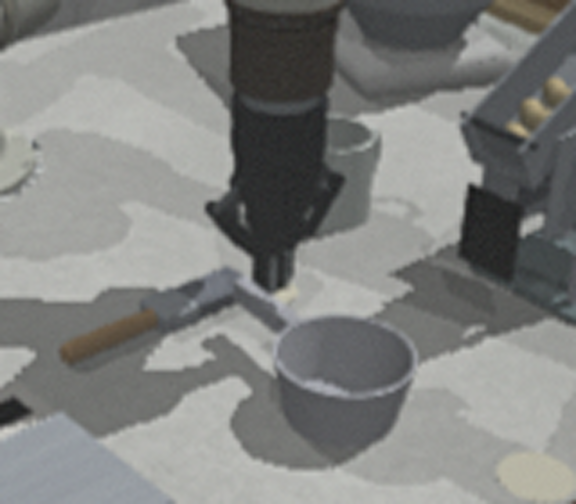

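```bash
python3 - <<'E'
from h import *
import pickle
D=pickle.load(open("d0.pkl","rb"));cs=cam(D["scene"]);ct=cam(D["top"])
g=lambda u,v:(3.6*(u-240+.5)-.5,3.6*(v-130+.5)-.5)
def pp(n,P): print(n,np.round(g(*proj(cs,[P])[0])))
pp("tcp",(479.2,67.3,33.5));pp("grasp",(479.2,67.3,52.5))
for y in(-.03,-.066):
  for q in(58,102,144):
    for z in(34,56): pp((y,q,z),(574-q*np.cos(y),63.7-q*np.sin(y),z))
# original pics, handle end
a=D["top"]["img"][160:245,215:275,::-1];b=D["scene"]["img"][200:260,295:365,::-1]
a=cv2.resize(a,None,fx=5,fy=5,interpolation=cv2.INTER_CUBIC);b=cv2.resize(b,None,fx=6,fy=6,interpolation=cv2.INTER_CUBIC)
h=max(a.shape[0],b.shape[0]);cv2.imwrite("pics/s2.png",np.hstack([cv2.copyMakeBorder(i,0,h-i.shape[0],0,0,0) for i in(a,b)]))
E
```

```text
tcp [271. 325.]
grasp [272. 307.]
(-0.03, 58, 34) [297. 346.]
(-0.03, 58, 56) [298. 324.]
(-0.03, 102, 34) [265. 321.]
(-0.03, 102, 56) [267. 299.]
(-0.03, 144, 34) [237. 299.]
(-0.03, 144, 56) [238. 277.]
(-0.066, 58, 34) [299. 345.]
(-0.066, 58, 56) [300. 323.]
(-0.066, 102, 34) [269. 320.]
(-0.066, 102, 56) [270. 298.]
(-0.066, 144, 34) [242. 297.]
(-0.066, 144, 56) [243. 276.]
```

```bash
python3 - <<'E'
from bench import *
from h import *
import pickle
D=pickle.load(open("d0.pkl","rb"));cs=cam(D["scene"])
for z in(192,205,220,235,250): 
    # jaws at +-50 along (-.426,.905)
    print(z,[proj(cs,[[267-.426*k,-564.4+.905*k,z]])[0].round(1).tolist() for k in(-48,0,48)])
g=D["scene"]["img"].max(2)
m=(g<60).astype(np.uint8)[100:200,5:100]
for c in range(15,90,5):
    y=np.nonzero(m[:,c-5])[0];print(c,(y.min()+100,y.max()+100) if len(y) else None,end=" ")
print()
d=get_image("scene");g=d["img"].max(2);m=g<45
for c in range(306,328,2):
    y=np.nonzero(m[150:225,c])[0]+150;print(c,y.max() if len(y) else None,end=" ")
print([(z,proj(cs,[[479.2,67.3,z]])[0].round(1).tolist()) for z in(33,50,65,80)])
E
```

```text
192 [[44.2, 216.2], [62.6, 206.9], [79.7, 198.3]]
205 [[42.4, 211.5], [61.0, 202.4], [78.3, 193.9]]
220 [[40.4, 206.1], [59.2, 197.1], [76.7, 188.7]]
235 [[38.3, 200.6], [57.4, 191.7], [75.1, 183.5]]
250 [[36.2, 195.0], [55.5, 186.3], [73.4, 178.1]]
15 (np.int64(100), np.int64(195)) 20 (np.int64(100), np.int64(199)) 25 (np.int64(100), np.int64(199)) 30 (np.int64(100), np.int64(199)) 35 (np.int64(100), np.int64(199)) 40 (np.int64(100), np.int64(199)) 45 (np.int64(100), np.int64(199)) 50 (np.int64(109), np.int64(199)) 55 (np.int64(129), np.int64(199)) 60 (np.int64(143), np.int64(161)) 65 (np.int64(138), np.int64(167)) 70 (np.int64(140), np.int64(180)) 75 (np.int64(147), np.int64(175)) 80 (np.int64(158), np.int64(160)) 85 None 
306 197 308 197 310 194 312 208 314 190 316 198 318 184 320 192 322 188 324 192 326 193 [(33, [314.9, 220.1]), (50, [315.2, 215.5]), (65, [315.4, 211.3]), (80, [315.7, 207.1])]
```

>>> servo_tool:
  turn:
    - [0,0.007,0]
    - [0,0.007,0]
    - [0,0,0]
    - [0,0,0]
    - [0,0,0]
  dp:
    - [-0.002,0,0]
    - [-0.004,0.001,0]
    - [0,0,-0.006]
    - [0,0,-0.008]
    - [0,0,-0.008]
  fingers: [0.05,0.05,0.05,0.05,0.05]

```text
clock: 14.5
position: [472.9, 68.5, 10.3]
ee_rot: [0.011, 1.0, 0.003, -0.0]
contact_force: [-0.3, -0.5, -0.6]
gripper_width: 50.0
```

```bash
python3 - <<'E'
from bench import *
from h import *
s=read_state();print(s["position"],s["contact_force"],s["ee_rot"].round(3),s["gripper_width"])
d=get_image("scene");a=d["img"][170:250,280:380,::-1]
cv2.imwrite("pics/s3.png",cv2.resize(a,None,fx=7,fy=7,interpolation=cv2.INTER_CUBIC))
E
```

```text
[472.90232001  68.47176513  10.28819694] [-0.28757568 -0.50264583 -0.58708049] [ 0.011  1.     0.003 -0.   ] 50.00028342710031
```

View pics/s3.png

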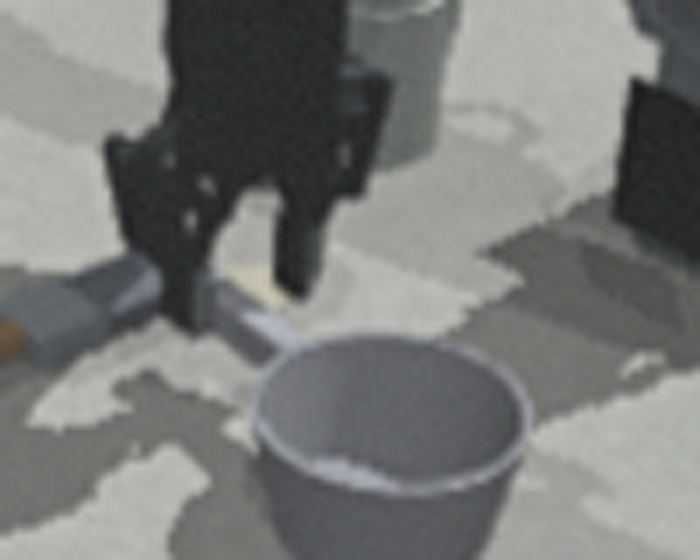

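>>> servo_tool:
  turn:
    - [0,0,0]
    - [0,0,0]
    - [0,0,0]
    - [0,0,0]
    - [0,0,0]
  dp:
    - [0,0,-0.005]
    - [0,0,-0.005]
    - [0,0,-0.004]
    - [0,0,-0.002]
    - [0,0,0]
  fingers: [0.05,0.05,0.05,0.05,0.05]

```text
clock: 15.18
position: [472.0, 68.0, -8.4]
ee_rot: [0.011, 1.0, 0.002, -0.002]
contact_force: [0.4, -0.9, 0.4]
gripper_width: 50.3
```

>>> servo_tool:
  turn:
    - [0,0,0]
    - [0,0,0]
    - [0,0,0]
    - [0,0,0]
    - [0,0,0]
  dp:
    - [0,0,0]
    - [0,0,0]
    - [0,0,0]
    - [0,0,0]
    - [0,0,0]
  fingers: [0.03,0.015,0.005,0.005,0.005]

```text
clock: 15.8
position: [472.4, 68.2, -7.9]
ee_rot: [0.011, 1.0, 0.003, -0.001]
contact_force: [0.4, -0.7, 0.3]
gripper_width: 15.0
```

>>> servo_tool:
  turn:
    - [0,0,0]
    - [0,0,0]
    - [0,0,0]
    - [0,0,0]
    - [0,0,0]
  dp:
    - [0,0,0.008]
    - [0,0,0.015]
    - [0,0,0.018]
    - [0,0,0.012]
    - [0,0,0.004]
  fingers: [0.005,0.005,0.005,0.005,0.005]

```text
clock: 16.42
position: [469.9, 67.2, 50.7]
ee_rot: [0.012, 1.0, 0.002, -0.004]
contact_force: [-0.6, 0.3, -1.8]
gripper_width: 15.1
```

>>> servo_tool:
  turn:
    - [0,0,0.12]
    - [0,0,0.17]
    - [0,0,0.18]
    - [0,0,0.18]
    - [0,0,0.18]
  dp:
    - [0.008,0,0]
    - [0.01,0,0]
    - [0.01,0,0]
    - [0.01,0,0]
    - [0.01,0,0]
  fingers: [0.005,0.005,0.005,0.005,0.005]

```text
clock: 17.05
position: [516.3, 66.3, 49.4]
ee_rot: [-0.404, 0.915, -0.0, -0.007]
contact_force: [-0.6, 0.4, -1.6]
gripper_width: 15.0
```

>>> servo_tool:
  turn:
    - [0,0,0.17]
    - [0,0,0.18]
    - [0,0,0.18]
    - [0,0,0.18]
    - [0,0,0.08]
  dp:
    - [0.01,0,0]
    - [0.01,0,0]
    - [0.01,0,0]
    - [0.006,0,0]
    - [0,0,0]
  fingers: [0.005,0.005,0.005,0.005,0.005]

```text
clock: 17.68
position: [551.8, 65.4, 46.2]
ee_rot: [0.734, -0.679, 0.003, 0.009]
contact_force: [-0.3, 0.3, -1.8]
gripper_width: 15.0
```

```bash
cat > sc.py <<'E'
from bench import *
from h import *
import sys
zz=float(sys.argv[1]);y0=float(sys.argv[2])
s=read_state();p=s["position"];print(p,s["contact_force"],s["ee_rot"].round(4),s["joints"].round(2))
c0=(p[0]+102*np.cos(y0),p[1]+102*np.sin(y0),y0)
V=[]
for n in("top","scene"):
    d=get_image(n);r=regions_of("scoop",n);print(n,[(round(x["score"],2),[round(v) for v in x["box"]]) for x in r[:3]],"exp",proj(cam(d),[[c0[0],c0[1],zz+30]]).round())
    if r: V.append((cam(d),r[0]["region"]))
    cv2.imwrite(f"pics/sc_{n}.png",d["img"][:,:,::-1])
vis=[cyl((46,0),(58,60)),box(-88,-50,-8,8,34,56)]
for vs in [V]+[[v] for v in V]:
    # free z too
    best=None
    for dz in np.arange(-16,17,4.):
        q,i=fit(vs,[m+[0,0,zz+dz] for m in vis],c0)
        if best is None or i>best[2]: best=(dz,q,i)
    print("z",zz+best[0],best[1].round(2),round(best[2],3))
E
python3 sc.py 60 1.63
```

```text
[551.83400911  65.41568114  46.23692625] [-0.26896239  0.33326346 -1.84077976] [ 0.7344 -0.6787  0.0025  0.0094] [ 0.42  0.42 -0.35  0.02 -0.81 -0.35]
top [(0.74, [190, 182, 70, 33]), (0.16, [226, 245, 67, 14])] exp [[210. 193.]]
scene [(0.69, [320, 188, 56, 36])] exp [[356. 204.]]
z 48.0 [540.28 168.36   1.76] 0.622
z 44.0 [538.24 164.74   1.75] 0.6
z 44.0 [536.81 175.55   1.99] 0.693
```

```bash
python3 - <<'E'
from bench import *
from h import *
p=np.array([551.8,65.4]);yaw=1.649
V={}
for n in("top","scene"):
    d=get_image(n);r=regions_of("scoop",n);V[n]=(cam(d),r[0]["region"]);print(n,r[0]["box"],r[0]["score"])
def mod(n,z,pitch,L=102,lat=0):
    c=V[n][0];P=cyl((46,0),(58,60))+[L,lat,0]-[0,0,45]
    cp,sp=np.cos(pitch),np.sin(pitch)
    P=np.c_[cp*P[:,0]+sp*P[:,2],P[:,1],-sp*P[:,0]+cp*P[:,2]]+[0,0,45]
    cy,sy=np.cos(yaw),np.sin(yaw);return proj(c,np.c_[cy*P[:,0]-sy*P[:,1]+p[0],sy*P[:,0]+cy*P[:,1]+p[1],P[:,2]+z])
# scene: dish unoccluded on right/bottom; compare by one-sided: columns right of handle
for n in V:
    m=V[n][1];ys,xs=np.nonzero(m)
    cols=range(192,232,5) if n=="top" else range(336,377,5)
    print(n,"mask",[(c,ys[xs==c].min(),ys[xs==c].max()) for c in cols if (xs==c).any()])
    for z in(48,56,64):
        for pt in(0,.1):
            q=np.zeros((420,560),np.uint8);cv2.fillConvexPoly(q,cv2.convexHull(np.round(mod(n,z,pt)).astype(np.int32)),1)
            print(n,z,pt,[(c,*( (lambda y:(y.min(),y.max()) if len(y) else ())(np.nonzero(q[:,c])[0]))) for c in cols])
E
```

```text
top [194.9, 183.2, 65.0, 28.3] 0.7
scene [318.7, 190.0, 56.0, 30.9] 0.94
top mask [(197, np.int64(197), np.int64(205)), (202, np.int64(193), np.int64(209)), (207, np.int64(190), np.int64(210)), (212, np.int64(188), np.int64(210)), (217, np.int64(186), np.int64(209)), (222, np.int64(184), np.int64(206)), (227, np.int64(188), np.int64(199))]
top 48 0 [(192, np.int64(183), np.int64(204)), (197, np.int64(178), np.int64(208)), (202, np.int64(175), np.int64(211)), (207, np.int64(174), np.int64(211)), (212, np.int64(174), np.int64(211)), (217, np.int64(175), np.int64(210)), (222, np.int64(178), np.int64(207)), (227, np.int64(185), np.int64(198))]
top 48 0.1 [(192, np.int64(185), np.int64(203)), (197, np.int64(179), np.int64(209)), (202, np.int64(176), np.int64(211)), (207, np.int64(175), np.int64(212)), (212, np.int64(175), np.int64(212)), (217, np.int64(176), np.int64(211)), (222, np.int64(179), np.int64(209)), (227, np.int64(188), np.int64(204))]
top 56 0 [(192, np.int64(182), np.int64(203)), (197, np.int64(177), np.int64(208)), (202, np.int64(174), np.int64(210)), (207, np.int64(173), np
[... 2556 characters left out ...]
p.int64(196), np.int64(215)), (376, np.int64(201), np.int64(204))]
scene 64 0 [(336,), (341, np.int64(188), np.int64(214)), (346, np.int64(185), np.int64(217)), (351, np.int64(185), np.int64(219)), (356, np.int64(185), np.int64(220)), (361, np.int64(185), np.int64(220)), (366, np.int64(186), np.int64(218)), (371, np.int64(188), np.int64(213)), (376, np.int64(193), np.int64(200))]
scene 64 0.1 [(336,), (341, np.int64(190), np.int64(217)), (346, np.int64(189), np.int64(219)), (351, np.int64(188), np.int64(222)), (356, np.int64(189), np.int64(222)), (361, np.int64(190), np.int64(222)), (366, np.int64(192), np.int64(221)), (371, np.int64(194), np.int64(213)), (376, np.int64(198), np.int64(203))]
```

>>> servo_tool:
  turn:
    - [0.015,-0.005,0]
    - [0.015,-0.004,0]
    - [0,0,0]
    - [0,0,0]
    - [0,0,0]
  dp:
    - [0.003,0,0.005]
    - [0,0.006,0.003]
    - [0,0.008,0]
    - [-0.001,0.006,0]
    - [0,0,0]
  fingers: [0.005,0.005,0.005,0.005,0.005]

```text
clock: 18.7
position: [554.1, 87.2, 56.0]
ee_rot: [0.733, -0.68, -0.004, -0.007]
contact_force: [-0.7, 0.2, -1.6]
gripper_width: 14.7
```

>>> servo_tool:
  turn:
    - [0,0,0]
    - [0,0,0]
    - [0,0,0]
    - [0,0,0]
    - [0,0,0]
  dp:
    - [0,0.004,-0.005]
    - [0,0.005,0]
    - [-0.001,0.009,0]
    - [-0.001,0.009,0]
    - [0,0.007,0]
  fingers: [0.005,0.005,0.005,0.005,0.005]

```text
clock: 19.32
position: [551.4, 121.3, 50.2]
ee_rot: [0.733, -0.681, -0.004, -0.005]
contact_force: [0.8, -4.9, -0.6]
gripper_width: 14.9
```

>>> servo_tool:
  turn:
    - [0,0,0]
    - [0,0,0]
    - [0,0,0]
    - [0,0,0]
    - [0,0,0]
  dp:
    - [0,0.003,0]
    - [0,0.001,0]
    - [0,0.001,0]
    - [0,0.001,0]
    - [0,0.001,0]
  fingers: [0.005,0.005,0.005,0.005,0.005]

```text
clock: 19.95
position: [548.9, 123.1, 48.1]
ee_rot: [0.731, -0.682, -0.004, 0.001]
contact_force: [1.7, -7.9, -0.5]
gripper_width: 14.6
```

```bash
cat > du.py <<'E'
from bench import *
from h import *
s=read_state();print(s["position"],s["contact_force"],s["joint_efforts"].round(1))
d=get_image("top");ct=cam(d);h=cv2.cvtColor(d["img"],cv2.COLOR_RGB2HSV)
m=((h[...,0]>10)&(h[...,0]<30)&(h[...,1]>60)&(h[...,2]>90)).astype(np.uint8)
k,l,st,ce=cv2.connectedComponentsWithStats(m)
print("top",[(st[i].tolist()) for i in range(1,k) if st[i,4]>12 and 90<ce[i][0]<260 and 150<ce[i][1]<240])
cv2.imwrite("pics/du_t.png",d["img"][:,:,::-1])
d=get_image("scene");cs=cam(d);h=cv2.cvtColor(d["img"],cv2.COLOR_RGB2HSV)
m=((h[...,0]>10)&(h[...,0]<30)&(h[...,1]>60)&(h[...,2]>90)).astype(np.uint8)
k,l,st,ce=cv2.connectedComponentsWithStats(m)
print("scene",[(st[i].tolist()) for i in range(1,k) if st[i,4]>8 and 320<ce[i][0]<440 and 130<ce[i][1]<240])
cv2.imwrite("pics/du_s.png",d["img"][:,:,::-1])
for n in("top","scene"): print(n,[(round(x["score"],2),[round(v) for v in x["box"]]) for x in search_frame("dumpling_a",n)[:6]])
E
python3 du.py
```

```text
[548.94762877 123.08442962  48.11399665] [ 1.73056286 -7.89590155 -0.51442288] [  4.5 -37.8  16.    2.2   0.5   0.2]
top [[197, 186, 7, 17, 73], [188, 191, 5, 11, 42]]
scene [[377, 124, 18, 15, 100], [422, 146, 4, 10, 12], [430, 147, 10, 10, 55], [429, 156, 9, 6, 20]]
top [(0.59, [187, 190, 4, 13])]
scene []
```

>>> servo_tool:
  turn:
    - [0,0,0]
    - [0,0,0]
    - [0,0,0]
    - [0,0,0]
    - [0,0,0]
  dp:
    - [0.001,0.001,0.001]
    - [0.001,0.001,0.001]
    - [0,0.001,0]
    - [0,0.001,0]
    - [0,0.001,0]
  fingers: [0.005,0.005,0.005,0.005,0.005]

```text
clock: 20.78
position: [548.1, 122.5, 49.1]
ee_rot: [0.73, -0.683, -0.004, 0.007]
contact_force: [2.3, -7.9, -1.0]
gripper_width: 14.8
```

```bash
python3 du.py; python3 - <<'E'
import cv2,numpy as np
a=cv2.imread("pics/du_t.png")[150:235,90:250];b=cv2.imread("pics/du_s.png")[120:235,310:430]
a=cv2.resize(a,None,fx=2.6,fy=2.6,interpolation=cv2.INTER_CUBIC);b=cv2.resize(b,None,fx=3.1,fy=3.1,interpolation=cv2.INTER_CUBIC)
h=max(a.shape[0],b.shape[0]);o=np.hstack([cv2.copyMakeBorder(i,0,h-i.shape[0],0,0,0) for i in(a,b)]);cv2.imwrite("pics/du.png",o);print(o.shape)
E
```

```text
[548.11274245 122.52808519  49.11924579] [ 2.32529386 -7.92169376 -0.95327704] [  4.5 -37.8  16.1   2.2   0.5   0.1]
top [[197, 186, 7, 14, 69], [188, 190, 5, 12, 45]]
scene [[377, 125, 18, 12, 94], [429, 147, 11, 15, 76]]
top [(0.64, [191, 187, 14, 12]), (0.46, [186, 189, 6, 14])]
scene [(0.3, [189, 293, 45, 72])]
(356, 788, 3)
```

View pics/du.png

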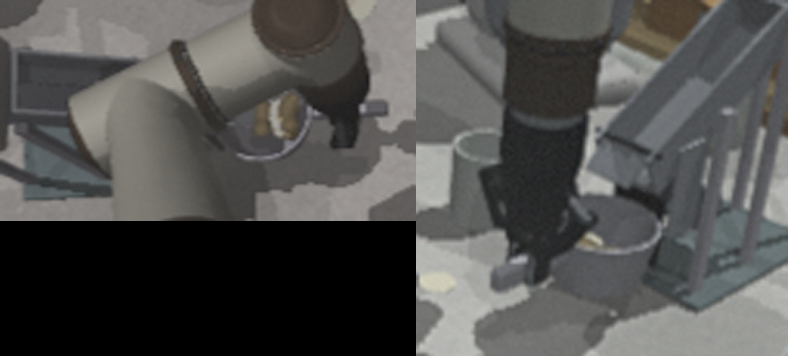

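The chute looks empty in the scene view with the flap open, and dumplings sit in the dish at about (262,115) and (290,115) in the top crop. I'll back off and check the count.

>>> servo_tool:
  turn:
    - [0.005,-0.008,0]
    - [0,-0.007,0]
    - [0,0,0]
    - [0,0,0]
    - [0,0,0]
  dp:
    - [0,-0.008,0]
    - [0.001,-0.012,0]
    - [0.001,-0.016,0]
    - [0.001,-0.018,0]
    - [0,-0.012,0]
  fingers: [0.005,0.005,0.005,0.005,0.005]

```text
clock: 21.6
position: [551.1, 54.2, 48.8]
ee_rot: [0.731, -0.683, -0.001, -0.001]
contact_force: [-0.4, 0.1, -2.5]
gripper_width: 14.6
```

```bash
python3 du.py; python3 - <<'E'
import cv2,pickle,numpy as np
D=pickle.load(open("d0.pkl","rb"))
a=D["scene"]["img"].astype(int);b=cv2.imread("pics/du_s.png")[:,:,::-1].astype(int)
for n,i in(("d0",a),("now",b)):
    y=(i[150:180,366:410,0]+i[150:180,366:410,1])/2-i[150:180,366:410,2];print(n,"yellowish px in chute mouth",int((y>25).sum()),y.max())
a=D["top"]["img"].astype(int);b=cv2.imread("pics/du_t.png")[:,:,::-1].astype(int)
for n,i in(("d0",a),("now",b)):
    for nm,(x0,x1) in(("chute",(110,180)),("dish",(182,250))):
        y=(i[170:215,x0:x1,0]+i[170:215,x0:x1,1])/2-i[170:215,x0:x1,2];print(n,nm,int((y>25).sum()))
E
```

```text
[551.10465592  54.20927637  48.76778348] [-0.38251677  0.05289747 -2.45777578] [  0.7 -37.7  15.4   3.4   0.1  -0.1]
top [[219, 186, 8, 17, 73], [210, 190, 6, 12, 62]]
scene [[376, 123, 19, 15, 112], [422, 146, 4, 10, 12], [429, 147, 11, 15, 82], [345, 203, 5, 4, 12]]
top [(0.66, [215, 187, 14, 13]), (0.42, [208, 188, 8, 17])]
scene [(0.51, [348, 203, 4, 8])]
d0 yellowish px in chute mouth 59 47.0
now yellowish px in chute mouth 0 4.5
d0 chute 237
d0 dish 0
now chute 0
now dish 126
```

>>> servo_tool:
  turn:
    - [0,0,-0.05]
    - [0,0,-0.12]
    - [0,0,-0.17]
    - [0,0,-0.17]
    - [0,0,-0.17]
  dp:
    - [0,-0.008,0.008]
    - [-0.004,-0.02,0.012]
    - [-0.008,-0.028,0.008]
    - [-0.009,-0.03,0.003]
    - [-0.009,-0.03,0]
  fingers: [0.005,0.005,0.005,0.005,0.005]

```text
clock: 22.42
position: [522.6, -61.2, 83.4]
ee_rot: [-0.451, 0.892, -0.001, 0.003]
contact_force: [0.4, 0.1, -2.8]
gripper_width: 14.9
```

>>> servo_tool:
  turn:
    - [0,0,-0.17]
    - [0,0,-0.17]
    - [0,0,-0.17]
    - [0,0,-0.17]
    - [0,0,-0.1]
  dp:
    - [-0.009,-0.03,0]
    - [-0.009,-0.03,0]
    - [-0.009,-0.03,0]
    - [-0.009,-0.025,0]
    - [-0.005,-0.015,0]
  fingers: [0.005,0.005,0.005,0.005,0.005]

```text
clock: 23.05
position: [480.1, -195.7, 86.8]
ee_rot: [-0.061, 0.998, -0.003, 0.004]
contact_force: [-0.4, 0.6, -3.6]
gripper_width: 14.9
```

>>> servo_tool:
  turn:
    - [0,0,-0.04]
    - [0,0,-0.04]
    - [0,0,0]
    - [0,0,0]
    - [0,0,0]
  dp:
    - [-0.006,-0.007,-0.004]
    - [-0.006,-0.007,-0.006]
    - [-0.005,-0.004,-0.004]
    - [0,0,0]
    - [0,0,0]
  fingers: [0.005,0.005,0.005,0.005,0.005]

```text
clock: 23.68
position: [461.7, -214.1, 72.3]
ee_rot: [-0.019, 1.0, -0.003, 0.004]
contact_force: [0.3, 0.2, -3.0]
gripper_width: 15.0
```

```bash
cat > lv.py <<'E'
from bench import *
from h import *
s=read_state();p=s["position"];print(p,s["contact_force"],s["ee_rot"].round(4))
q=s["ee_rot"];yaw=2*np.arctan2(q[1],q[0])-np.pi; yaw=(yaw+np.pi/2)%np.pi-np.pi/2
V=[]
for n in("scene","top"):
    d=get_image(n);r=regions_of("scoop",n)
    print(n,[(round(x["score"],2),[round(v) for v in x["box"]]) for x in r[:2]])
    if r:
        m=r[0]["region"].copy();V.append((n,cam(d),m))
print("yaw",yaw)
hm=box(-144,-50,-8,8,34,56);dm=cyl((46,0),(58,60))
def posed(P,x):
    cx,cy,cz,pt,yw=x
    c,s_=np.cos(pt),np.sin(pt);P=np.c_[c*P[:,0]+s_*P[:,2],P[:,1],-s_*P[:,0]+c*P[:,2]]
    c,s_=np.cos(yw),np.sin(yw);return np.c_[c*P[:,0]-s_*P[:,1]+cx,s_*P[:,0]+c*P[:,1]+cy,P[:,2]+cz]
def cost(x,vs):
    t=0
    for n,c,m in vs:
        w=np.zeros((420,560),np.uint8)
        big=np.zeros((1680,2240),np.uint8)
        cv2.fillConvexPoly(big,cv2.convexHull(np.round((proj(c,posed(dm,(*x[:4],yaw)))+.5)*4).astype(np.int32)),1)
        cv2.fillConvexPoly(big,cv2.convexHull(np.round((proj(c,posed(hm,(*x[:4],yaw)))+.5)*4).astype(np.int32)),2)
        mm=cv2.resize(m.astype(np.uint8),None,fx=4,fy=4,interpolation=cv2.INTER_NEAREST)
        B=(big==1)|((big==2)&(mm==1));  # handle may be hidden
        t+=1-(B&(mm==1)).sum()/max(1,(B|(mm==1)).sum())
    return t/len(vs)
x0=np.array([p[0]+102*np.cos(yaw),p[1]+102*np.sin(yaw),p[2]+7.9,0.])
for vs in(V,V[:1]):
    sim=np.array([x0]*5);sim[1,0]+=8;sim[2,1]+=8;sim[3,2]+=8;sim[4,3]+=.1
    r=minimize(cost,x0,args=(vs,),method="Nelder-Mead",options=dict(initial_simplex=sim,maxiter=300,xatol=.01,fatol=1e-5));print([v[0] for v in vs],"x0",x0.round(1),"fit",r.x.round(3),round(1-r.fun,3))
E
python3 lv.py
```

```text
[ 461.72296208 -214.08742247   72.33671847] [ 0.32425351  0.20312544 -2.97489977] [-0.0192  0.9998 -0.0026  0.0039]
scene [(0.84, [225, 219, 52, 47])]
top [(0.75, [320, 169, 36, 68]), (0.25, [324, 248, 26, 26])]
yaw 0.038411689429797224
['scene', 'top'] x0 [ 563.6 -210.2   80.2    0. ] fit [ 5.64101e+02 -2.11234e+02  8.02200e+01 -3.00000e-03] 0.565
['scene'] x0 [ 563.6 -210.2   80.2    0. ] fit [ 5.65655e+02 -2.12344e+02  8.16680e+01  8.00000e-03] 0.834
```

>>> servo_tool:
  turn:
    - [0,0,0]
    - [0,0,0]
    - [0,0,0]
    - [0,0,0]
    - [0,0,0]
  dp:
    - [0,0,-0.006]
    - [0,0,-0.008]
    - [0,0,-0.006]
    - [0,0,-0.004]
    - [0,0,-0.002]
  fingers: [0.005,0.005,0.005,0.005,0.005]

```text
clock: 24.5
position: [461.8, -213.9, 44.3]
ee_rot: [-0.019, 1.0, -0.003, 0.004]
contact_force: [0.5, -0.5, -1.8]
gripper_width: 14.6
```

>>> servo_tool:
  turn:
    - [0,0,0]
    - [0,0,0]
    - [0,0,0]
    - [0,0,0]
    - [0,0,0]
  dp:
    - [0,0,-0.003]
    - [0,0,-0.003]
    - [0,0,-0.002]
    - [0,0,-0.002]
    - [0,0,-0.001]
  fingers: [0.005,0.005,0.005,0.005,0.005]

```text
clock: 25.12
position: [462.1, -214.4, 34.6]
ee_rot: [-0.02, 1.0, -0.003, 0.004]
contact_force: [-3.9, 1.7, 7.0]
gripper_width: 14.8
```

>>> servo_tool:
  turn:
    - [0,0,0]
    - [0,0,0]
    - [0,0,0]
    - [0,0,0]
    - [0,0,0]
  dp:
    - [0,0,0.001]
    - [0,0,0]
    - [0,0,0]
    - [0,0,0]
    - [0,0,0]
  fingers: [0.005,0.02,0.035,0.05,0.05]

```text
clock: 25.75
position: [464.6, -214.8, 36.9]
ee_rot: [-0.02, 1.0, -0.004, 0.007]
contact_force: [0.0, -0.6, 0.1]
gripper_width: 50.0
```

>>> servo_tool:
  turn:
    - [0,0,0]
    - [0,0,0]
    - [0,0,0]
    - [0,0,0]
    - [0,0,0]
  dp:
    - [0,0,0.01]
    - [0,0,0.025]
    - [0,0,0.035]
    - [-0.01,0,0.05]
    - [-0.02,0,0.05]
  fingers: [0.05,0.05,0.05,0.05,0.05]

```text
clock: 26.38
position: [431.9, -214.5, 210.1]
ee_rot: [-0.02, 1.0, -0.003, 0.003]
contact_force: [1.2, 0.3, -0.7]
gripper_width: 50.0
```

>>> servo_tool:
  turn:
    - [0,0,0]
    - [0,0,0]
    - [0,0,0]
    - [0,0,0]
    - [0,0,0]
  dp:
    - [-0.02,0.05,0.02]
    - [0,0.055,0]
    - [0,0.055,0]
    - [0,0.05,0]
    - [0,0,0]
  fingers: [0.05,0.05,0.05,0.05,0.05]

```text
clock: 27.0
position: [412.3, -0.0, 240.6]
ee_rot: [-0.019, 1.0, -0.003, 0.013]
contact_force: [-1.1, -0.1, 0.4]
gripper_width: 50.0
```

```bash
sed -i 's/^q=s.*$/yaw=0.04/; s/^x0=.*/x0=np.array([564,-211,43,0.])/' lv.py; python3 lv.py; sed -i 's/90<ce\[i\]\[0\]<260 and 150<ce\[i\]\[1\]<240/90<ce[i][0]<420 and 150<ce[i][1]<240/' du.py; python3 du.py; python3 st2.py 145 185 pics/g9.png | sed -n 2p | cut -c1-700
```

```text
[ 4.12320750e+02 -1.13828499e-02  2.40562757e+02] [-1.11322198 -0.14154586  0.39855813] [-0.0189  0.9997 -0.0026  0.013 ]
scene [(0.64, [220, 225, 50, 52])]
top []
yaw 0.04
['scene'] x0 [ 564. -211.   43.    0.] fit [ 5.65279e+02 -2.12698e+02  4.48460e+01 -7.00000e-03] 0.805
['scene'] x0 [ 564. -211.   43.    0.] fit [ 5.65279e+02 -2.12698e+02  4.48460e+01 -7.00000e-03] 0.805
[412.22481792  -3.27791158 239.77674008] [ 0.12831271 -0.122947   -0.66180336] [  0.4 -16.9  19.1   4.2   0.    0. ]
top [[327, 187, 15, 6, 73], [326, 197, 17, 7, 72], [382, 208, 26, 22, 306]]
scene [[377, 123, 18, 16, 109], [429, 147, 11, 15, 77]]
top [(0.69, [326, 193, 18, 11]), (0.42, [328, 187, 13, 6])]
scene [(0.7, [236, 245, 17, 12]), (0.56, [239, 255, 17, 3]), (0.48, [243, 254, 16, 7])]
[(232.1, 161.25, np.float64(3.0)), (234.6, 160.75, np.float64(7.5)), (237.1, 161.12, np.float64(7.8)), (239.6, 161.62, np.float64(7.2)), (242.1, 162.38, np.float64(7.2)), (244.6, 162.62, np.float64(7.2)), (247.1, 163.38, np.float64(7.2)), (249.6, 163.5, np.float64(7.5)), (252.1, 164.25, np.float64(7.5)), (254.6, 164.5, np.float64(7.0)), (257.1, 165.12, np.float64(5.8)), (259.6, 168.25, np.float64(9.0)), (262.1, 170.25, np.float64(11.5)), (264.6, 170.12, np.float64(16.2)), (267.1, 169.38, np.float64(24.8)), (269.6, 168.5, np.float64(32.0)), (272.1, 168.25, np.float64(32.5)), (274.6, 168.62, np.float64(31.8)), (277.1, 168.88, np.float64(31.2)), (279.6, 169.25, np.float64(30.5)), (282.1, 169.5,
```

```bash
python3 - <<'E'
import cv2,numpy as np,pickle
D=pickle.load(open("d0.pkl","rb"))
i=cv2.imread("pics/du_t.png").astype(int)
print("dish yellow (R+G)/2-B, top, rows 180-214 cols 316-354 step 2");y=(i[...,2]+i[...,1])//2-i[...,0]
for r in range(180,214,2): print(r," ".join(f"{v:3d}" for v in y[r,316:354:2]),"|"," ".join(f"{v:3d}" for v in i[r,316:354:2,1]))
def n(im,x0,x1,y0,y1): 
    k=im[y0:y1,x0:x1].astype(int);return int(((k[...,2]+k[...,1])/2-k[...,0]>25).sum())
a=D["top"]["img"][:,:,::-1]
print("chute top d0/now",n(a,90,185,165,205),n(i,90,185,165,205))
# any new yellowish blob elsewhere
ya=(a[...,2].astype(int)+a[...,1])//2-a[...,0]
k,l,st,ce=cv2.connectedComponentsWithStats(((y>25)&(cv2.dilate((ya>20).astype(np.uint8),np.ones((5,5)))==0)).astype(np.uint8))
print([s.tolist() for s in st[1:] if s[4]>8])
E
```

```text
dish yellow (R+G)/2-B, top, rows 180-214 cols 316-354 step 2
180  -5  -5  -2  -2  -2  -2  -2  -3  -3  -5  -5  -3  -3  -4  -3  -4  -3  -5  -3 | 113 131  76  72  75  73  78  82  81  99 107  87  90  91  93  94  94 125  97
182  -5  -4  -2  -3  -1  -2  -2  -1  -5  -5  -5  -6  -5  -4  -3  -3  -4  -4  -3 | 117 114  73  73  76  82  72  83 121 132 119 124 113  92  95  96  95  97 115
184  -6  -4  -3  -3  -3  -2  -3  -5  -6  -6  -5  -5  -6  -6  -3  -3  -4  -4  -4 | 132  81  71  80  94  74  78 113 123 122 119 119 127 125  94  95  95  96 127
186  -5  -2  -2  -3  -3  -2  -1   5  -1  -1   2   7   5  -7  -5  -4  -4  -3  -5 | 130  70  74  94  95  82  91 116 119 114 106 110 114 133 116  94  96  95 124
188  -5  -2  -2  -4  -3  -1  38  43  34  39  42  40  41   5  -5  -3  -3  -4  -4 | 126  71  89  97  96  77 131 144 117 131 137 145 135 117 118  89  93  93 114
190  -5  -1  -3  -3  -3   0  39  41  33  35  40  41  38  15  -3  -5  -4  -4  -5 | 121  69  94  96  89  85 127 143 113 122 135 140 132  80  77 102  94  95 113
192  -5  -1  -4  -3  -3  -4   4  17  18  24  23  23  14  -1  -4  -4  -3  -5  -5 | 127  68  
[... 1042 characters left out ...]
  -3  -6  -6  -4  -5  -6  -5  -4  -3  -2  -5  -4  -4 | 118 117 117 117 112 105 102 135 139 119 109 132 125 110  82  82  80  83  84
208  -7  -6  -5  -6  -5  -5  -5  -5  -1  -6  -7  -5  -2  -2  -3  -4  -2  -4  -6 | 115 115 115 115 115 114 110  91  72 137 136 106  73  73  82  83  82  82  81
210  -6  -6  -6  -6  -6  -6  -5  -6  -5  -7  -6  -5  -2  -3  -3  -5  -4  -4  -3 | 115 115 117 115 115 114 109 101  92 145 144 109  72  75  82  81  81  82  84
212  -6  -5  -6  -7  -4  -5  -5  -5  -5  -6  -6  -5  -3  -3  -4  -3  -6  -5  -6 | 115 117 115 116 116 116 110 103  96 145 145 112  74  82  82  84 104 109 118
chute top d0/now 237 0
[[328, 187, 14, 5, 63], [326, 197, 16, 6, 73], [531, 239, 29, 86, 1677]]
```

```bash
python3 -c "
from bench import *
s=read_state();print(s['clock'],s['joint_vel'].round(3));print(job_done())"
```

```text
27.45 [ 0.006  0.001  0.002 -0.001 -0.     0.   ]
the job is handed in; nothing more can be done
None
```

I finished all the steps and handed the job in at 27.5 s of the 64 s allowed. No verdict came back, so the results below are from my own checks.

**What I did:**
- **Zero button:** I pressed it fully down with the wooden stick at about 12 N. The tip sat about 9 mm below the strip's surface.
- **Stick:** I stood it back in its block, and it bottomed at about 5 N before I let go.
- **Dumplings:** I lifted the scoop by its handle and pushed the paddle about 25 mm in with the rim. I held it there at about 8 N until the chute was empty.
- **Placing:** I set the scoop on the weighing plate, let go and moved the arm clear.

**Last checks:**
- **Scoop:** A fit on one camera, with a moderate overlap of 0.80, puts it about 1–2 mm from the plate centre. It shows an underside height of 43–45 mm and a tilt of about 0.01 rad.
- **Stick:** It is upright in its block, and its outline matches where it should stand.
- **Chute and table:** Neither shows any dumplings.

**What failed or disagreed:**
- **First scoop grasp:** The fingers closed above the handle. They sit about 35 mm higher than the reported tool position, so I went lower and tried again. The stick had been gripped higher than planned for the same reason.
- **Third dumpling:** In the top view only two dumplings show their usual colour. I take the pale patch between them to be the third lying pale side up. The scene detector reported three boxes in the dish, and the scoop's weight rose by about 0.8 N after the catch.
- **Top camera:** The scoop detector found nothing in the final top view.
- **Paddle and button:** I did not measure directly that they had sprung back out.

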